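# Stamp a lot plaque in the tag press

### The job

Take the red-banded lot plaque out of the rack and load it flat into the green tag press, slid fully home against the stop at the back of the throat; the sloped easel is there to rest it on while you change your grip. Once it is home, swing the press's yellow-knobbed quarter-turn clamp over it to its closed stop, then push the red palm plunger all the way down to the bottom of its stroke, hold it there for about half a second and let it spring back up. Leave the plaque clamped in the press, and leave the blue-banded plaque, the toy car and the mug where they are.

Things in the scene. Friction and masses are not known exactly. Their poses are not given: they have to be found in the camera images.
- plaque_red: Work piece: loose white plastic plaque, red band around each end (its end faces red too), red square mid-face; 140 long (its z) x 64 wide (y) x 12 thick (x), about 0.13 kg. Origin at its centre. Starts upright (z up) in one of the rack's two slots, x along the rack's x. Either end may go first into the press, either face up.
- plaque_blue: Bystander: same plaque with blue bands, upright in the rack's other slot. Must stay there.
- rack: Fixed wooden rack 130 (x) x 92 (y) x 152 high, origin centre of underside. Slots along y at x = -28, +28: 17 wide, floor 12 up, low walls to 67. Dark 8 thick cheeks close the slots' ends (72 apart inside), as high as the plaques: a plaque can only be pinched across its 12 mm thickness, in the 85 mm above the low walls, and lifted straight up (60 clears low walls, 145 the cheeks).
- easel: Fixed aluminium easel, foot 120 (x) x 70 (y) x 8; origin centre of underside. Faces its +x: slope 50 wide, 85 long, leaning back 35 deg from vertical (up-slope is (-0.574, 0, 0.819), outward normal (0.819, 0, 0.574) in its axes); at its foot a lip 22 deep along the normal with a 6 high, 4 thick rim. A resting plaque overhangs 55 mm at the top, 7 at each side.
- easel_seat (a point): The inner corner of the easel where slope and lip meet, in the middle of its width: 30 mm along +x from the easel's origin and 22 up. Axes as the easel's. A plaque resting on it has its centre 70 mm up-slope and 6 mm along the normal from here.
- press: Fixed green press, base 180 (x) x 150 (y) x 15, origin on its underside, base x -85 to 95. Throat opens to -x; plaque slides in along +x. Bed 44 wide, top z 40, from x -80 to the stop (column front) at x 45. Rails 72 apart, tops z 50, x -5 to 45, mouths flared from x -29. Column x 45 to 85, head x 0 to 45 at z 82 to 112, both 44 wide. In front of x -30 fingers can straddle the bed.
- press_seat (a point): Where the plaque's centre belongs when it is fully home: at x = -25, y = 0, z = 46 in the press's frame. Axes as the press's; the loaded plaque lies flat, its length along x.
- plunger_top (a point): Centre of the top of the red palm button (diameter 36) above the head, 149 above the press's underside when up, at x = 23, y = 0 in the press's frame. It goes straight down.
- plunger (a joint): Stroke of the plunger in m: 0 up, 0.025 fully down. Spring-returned: about 5 N to start and about 15 N at the bottom. Fully down its ram stops 2 mm over a well-seated plaque.
- clamp (a joint): Angle of the quarter-turn clamp in rad: 0 open (handle points to the press's +y, toe to -x), 1.571 closed at its stop (handle points to -x, toe to -y, 3 mm over the plaque). Grows counter-clockwise seen from above; stays where it is left, about 1 N at the knob moves it. Starts at 0 to 0.2. Toe 38 long, 12 wide.
- clamp_pivot (a point): Clamp's vertical hinge axis, top of the handle bar: at x = 5, y = 62, z = 65 in the press's frame. Its y axis points along the handle.
- clamp_knob (a point): Centre of the yellow upright knob (diameter 18, from 65 to 102 above the table) on the handle, 70 mm from the hinge axis, 85 above the table. The bar below the knob is 12 wide and 10 thick.
- toy_car: Bystander: loose blue die-cast toy car, 108 x 48 x 38, origin at the centre of its underside.
- mug: Bystander: loose white mug, diameter 72, 85 high, origin at the centre of its underside.
Not all that is in view belongs to the job. Leave any black or pink look-alike of the plaque_red alone.

How it is judged (in metres and radians):
On the way, in this order (a step that is already met when the one before it is completed fails the run):
1. the red-banded plaque lies flat in the press, fully home against the stop (x of plaque_red in the frame of press_seat between -0.006 and 0.006 m and y of plaque_red in the frame of press_seat between -0.008 and 0.008 m and z of plaque_red in the frame of press_seat between -0.004 and 0.004 m and angle between the x axis of plaque_red and the z axis of press_seat, either way round below 0.08 rad and angle between the z axis of plaque_red and the x axis of press_seat, either way round below 0.14 rad), for 0.2 s.
2. then the clamp is turned to its closed stop, the plaque still home (all of step 1 and value of joint clamp above 1.42 rad), for 0.2 s.
3. then the plunger is pushed fully down (over 22.5 of its 25 mm) and held, plaque home and clamped (all of step 2 and value of joint plunger above 0.0225 m), for 0.2 s.
At the end, for the whole second after the job is handed in: Red-banded plaque at rest flat in the press, centre within 6 mm of the seat along the throat, 8 across, 4 in height, squared within 0.14 rad; clamp over 1.42 rad; plunger back up (under 3 mm); blue plaque within 20 mm, car and mug within 30 mm of their starts (all of step 2 and value of joint plunger below 0.003 m and linear speed of plaque_red below 0.02 m/s and distance of plaque_blue from where it was at the start of the episode below 0.02 m and distance of each of toy_car, mug from where it was at the start of the episode below 0.03 m); the robot touches nothing.
It fails at once if the blue-banded plaque, toy car or mug is disturbed (moved over 30 mm) (distance of any of plaque_blue, toy_car, mug from where it was at the start of the episode above 0.03 m).
It also fails if it takes over 72 s, if anything falls off the work surface, if the arm or the gripper's body presses on something with over 40 N, if the wrist force passes 120 N, or if a joint passes its speed limit or range.

### The arm

A 6-joint arm with a two-finger parallel gripper is mounted at the origin on the work surface. World frame = base frame: x ahead of the robot, y to its left, z up, the work surface at z = 0. Lengths are in mm, angles in rad, forces in N, time in s.
With the tool pointing down it reaches from about 350 to 775 mm from the base axis. Payload 7.3 kg.
Tool frame: the origin (TCP) lies midway between the tips of the shut fingers; the grasp point (between the pads) lies bot.tcp_to_grasp behind it (bot.tcp_to_grasp is the distance from the TCP to the grasp point, in mm); z points along the fingers, y is the direction in which the jaws open and shut (so a half turn about z gives the same grasp; the last joint's range is limited). The gripper opens to 92 mm and grips with 3 to 60 N. Pads are 19 mm wide; open, the fingers measure 130 mm over their backs; the gripper's body (75 mm by 190 mm) begins 47 mm behind the grasp point.
Start: joints at [0.983, 0.342, 1.524, -0, 1.275, -0.146], TCP at [224.462, 474.618, 226.741] pointing down, gripper open.
Joint ranges: [-2.53, 2.53], [-0.77, 2.02], [0.04, 2.7], [-1, 4.14], [0.28, 2.66], [-3.11, 3.11]. Speed limits (rad/s): [2.57, 2.57, 3.14, 3.14, 3.14, 3.14].

### API

Orientations are given as [roll, pitch, yaw] about the fixed x, y, z axes, in that order (R = Rz(yaw) Ry(pitch) Rx(roll)).
In Python, from plant import bot gives the robot as it stands.
- The arm moves only by the shell command python3 -m inch 'ROWS'. ROWS is JSON, one flat list of numbers, 7 for each row, row after row: the shift along the world's x, y, z in cm, then the turn, a rotation vector about the world's x, y, z in degrees, then the gripper command: -1 is shut, 1 is fully open, values between are in proportion. In form: [tx, ty, tz, ax, ay, az, fingers, tx, ty, tz, ax, ay, az, fingers, ...]. A call has exactly 5 rows; each row is the pose to reach, as a shift and turn from the pose measured when the call began; what a row does not reach only later rows make up. A row lasts 1/10 s, in which the tool goes at most 50 mm and 8.59 degrees, less where a joint would pass 70% of its speed; a pose out of reach is approached as far as the arm can. A call with a gripper value outside its range is refused whole. The fingers move at their own pace and stop on an object; the grip force is fixed at half the most. Time passes only in rows, so rows that repeat a pose let the fingers close, or fill a call up. It gives the time, the measured TCP pose, the force and the opening at its end, in the units of the state.
- bot.get_obs(): the state, without advancing time (a new reading comes with each control period).
- bot.capture(name): name is "scene" or "top" or "wrist"; returns the picture (420x560x3 uint8, red, green, blue); there is no depth.
- bot.calibration(name): a dict with "fx", "fy", "cx", "cy" (pixels), "cam_to_world" (4x4, takes a point from camera to world coordinates). Camera axes: x right, y down, z forward; pixel columns grow to the right and rows downward; lengths in mm; the calibration is good to about 2 mm. A picture is of the moment at which its call begins: read the wrist's pose just before it. calibration takes no time and is no camera call; for the wrist camera it gives the pose at the moment of the call.
- bot.close_job(): hands the job in, once; it reports no verdict.
The state is a dict: "time": time; "joint_positions": joint angles; "dq": joint speeds; "tau": joint torques, N m; "tool_pos": TCP position; "tcp_rot": TCP orientation; "contact_force": force on the tool from outside, world axes, zero at the start; "moment": the same for the moment, N m; "grip_width": finger opening in mm.
Only numpy, scipy, OpenCV 4.12 (cv2) and the standard library are available. Lean on these libraries where they do the work, as an engineer would, in place of code of your own. Each camera call takes 0.05 s, during which the arm holds its last target.

## Working session

There is one attempt and no reset: what is moved stays moved. The work goes in short steps, Python scripts to look and compute and a shell command to move; the robot and the scene stay as the last step left them, time stands still between calls to the robot, and variables do not carry over. Pictures are saved under pics/ and viewed, and the job is handed in when it is done.

```bash
ls; mkdir -p pics; python3 - <<'E'
from plant import bot
import cv2
print(bot.get_obs(), bot.tcp_to_grasp)
for n in ["scene","top","wrist"]:
    c=bot.calibration(n); print(n,c)
    cv2.imwrite(f"pics/{n}0.png",bot.capture(n)[:,:,::-1])
E
```

```text
pics
{'time': 0.0, 'joint_positions': array([ 9.83008955e-01,  3.42726624e-01,  1.52499668e+00,  3.63203398e-05,
        1.27541412e+00, -1.46016242e-01]), 'dq': array([-2.74448095e-05,  1.41322598e-03,  6.87893740e-04,  1.05703235e-03,
        1.11306033e-03, -1.74936783e-04]), 'tau': array([-1.83052503e-03, -4.31229794e+01, -2.44220513e+01,  7.15612387e-02,
        5.61025995e-02, -9.45713396e-05]), 'tool_pos': array([224.21171948, 474.27094085, 226.0500436 ]), 'tcp_rot': array([-3.14006938e+00, -2.59121884e-04,  2.69981073e+00]), 'contact_force': array([ 0.11829707, -0.22554501, -0.02015241]), 'moment': array([-0.00274134, -0.06406083, -0.00884152]), 'grip_width': 91.49893690430932} 18.8
scene {'fx': 403.4595109000641, 'fy': 403.4595109000641, 'cx': 277.26334757070543, 'cy': 214.116902324045, 'cam_to_world': array([[-8.29883153e-01,  4.51152573e-01, -3.28261038e-01,
         9.05470438e+02],
       [ 5.57716405e-01,  6.87336161e-01, -4.65318616e-01,
         4.59608095e+02],
       [ 1.56959907e-02, -5.69236646e-01, -8.22023891e-01,
         8.57483956e+02],
       [ 0.00000000e+0
[... 293 characters left out ...]
01,  1.07636616e-02, -5.41099076e-03,
         5.44116624e+01],
       [ 3.43825678e-03, -1.75495459e-01, -9.84474237e-01,
         1.06340485e+03],
       [ 0.00000000e+00,  0.00000000e+00,  0.00000000e+00,
         1.00000000e+00]])}
wrist {'fx': 302.0207468589943, 'fy': 302.0207468589943, 'cx': 282.1959022940934, 'cy': 209.3218863807626, 'cam_to_world': array([[ 4.27389061e-01,  8.67592053e-01,  2.54209796e-01,
         1.54856284e+02],
       [ 9.04066835e-01, -4.09733698e-01, -1.21579009e-01,
         5.05251488e+02],
       [-1.32266199e-03,  2.81784184e-01, -9.59476901e-01,
         3.83291359e+02],
       [ 0.00000000e+00,  0.00000000e+00,  0.00000000e+00,
         1.00000000e+00]])}
```

View pics/scene0.png

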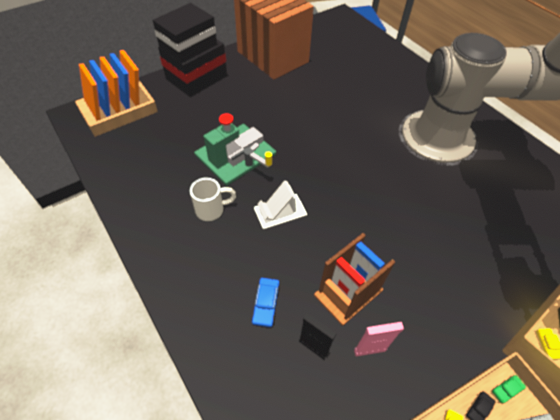

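View pics/top0.png

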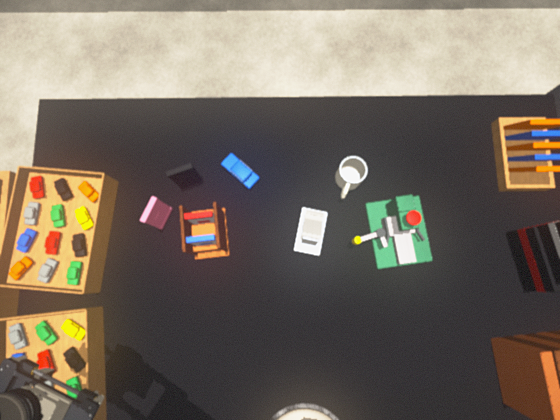

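View pics/wrist0.png

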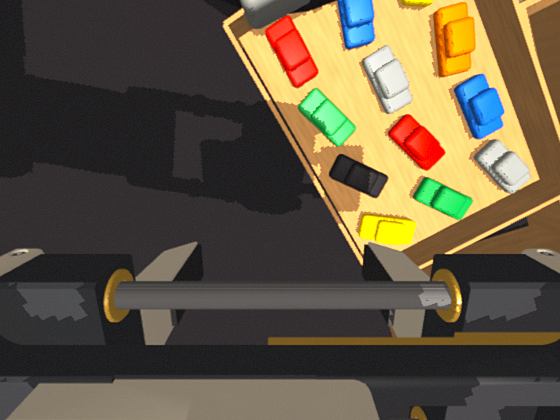

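The scene view shows the rack at (355,278), the easel at (280,207), the press at (235,148), the mug at (208,198) and the car at (265,302).

Things that could be taken for the target, by scene pixel:
- red-banded plaque in the rack, (350,270)
- blue-banded plaque, (369,254)
- black look-alike, (317,337)
- pink look-alike, (379,338)

I choose the red one in the rack, at (200,215) in the top view. A close crop comes next.

```bash
python3 - <<'E'
import cv2,numpy as np
s=cv2.imread("pics/scene0.png");t=cv2.imread("pics/top0.png")
r=lambda i,x,y,w,h,k:cv2.resize(i[y:y+h,x:x+w],None,fx=k,fy=k,interpolation=cv2.INTER_CUBIC)
cv2.imwrite("pics/c1.png",np.hstack([r(s,300,220,110,110,3.6),r(t,170,190,70,70,396/70)[:396,:396]]))
cv2.imwrite("pics/c2.png",np.hstack([r(s,180,100,130,130,3),r(t,290,140,150,130,3)]))
E
```

```text
(no output)
```

View pics/c1.png

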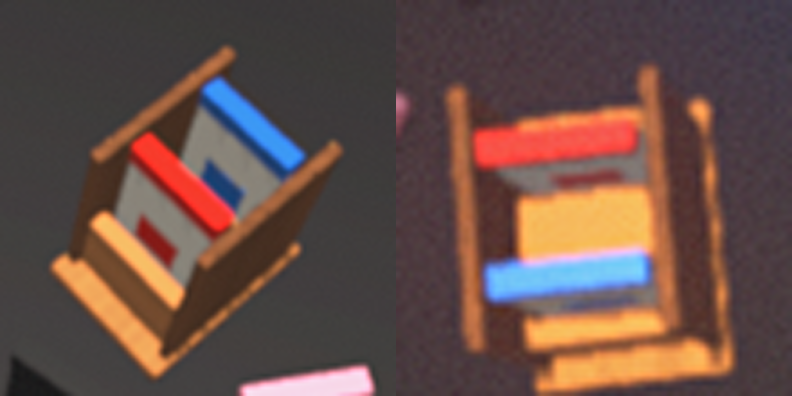

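View pics/c2.png

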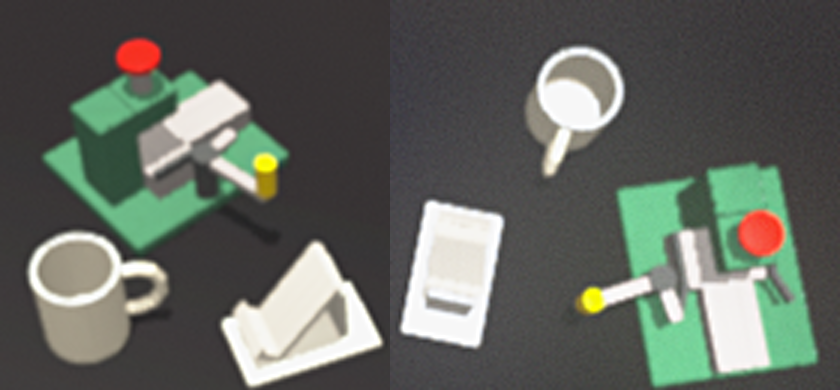

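The crop confirms it: red-banded plaque, with the red square mid-face, in the slot farther from the robot. The blue plaque sits in the nearer slot. The press throat opens towards the robot, and the easel faces roughly +x. Next is coarse measurement from the two fixed views.

```bash
cat > h.py <<'E'
import cv2,numpy as np
from plant import bot
def K(c): return np.array([[c["fx"],0,c["cx"]],[0,c["fy"],c["cy"]],[0,0,1.]])
def ray(c,p):
    T=np.array(c["cam_to_world"]); d=T[:3,:3]@np.linalg.solve(K(c),[p[0],p[1],1.]); return T[:3,3],d/np.linalg.norm(d)
def onz(c,p,z):
    o,d=ray(c,p); return o+d*(z-o[2])/d[2]
def tri(rs):
    A=np.zeros((3,3));b=np.zeros(3)
    for o,d in rs:
        P=np.eye(3)-np.outer(d,d);A+=P;b+=P@o
    x=np.linalg.solve(A,b); return x,max(np.linalg.norm((np.eye(3)-np.outer(d,d))@(x-o)) for o,d in rs)
def proj(c,X):
    T=np.linalg.inv(np.array(c["cam_to_world"])); q=K(c)@(T[:3,:3]@np.asarray(X,float)+T[:3,3]); return q[:2]/q[2]
def mask(img,name): # img RGB
    h=cv2.cvtColor(img,cv2.COLOR_RGB2HSV); H,S,V=[h[...,i].astype(int) for i in range(3)]
    return {"red":((H<8)|(H>172))&(S>150)&(V>110),"blue":(H>98)&(H<125)&(S>130)&(V>90),"yellow":(H>22)&(H<36)&(S>150)&(V>110),
     "green":(H>60)&(H<90)&(S>80)&(V>40),"white":(S<60)&(V>150)}[name].astype(np.uint8)
def blobs(img,name,mn=15):
    n,l,s,c=cv2.connectedComponentsWithStats(mask(img,name)); return [(c[i].round(1),s[i][:5]) for i in range(1,n) if s[i][4]>=mn]
def snap(name,fn):
    c=bot.calibration(name); o=bot.get_obs(); im=bot.capture(name); cv2.imwrite("pics/"+fn+".png",im[:,:,::-1]); np.save("pics/"+fn+".npy",im); 
    import pickle; pickle.dump(c,open("pics/"+fn+".cal","wb")); return c,im,o
def load(fn):
    import pickle; return pickle.load(open("pics/"+fn+".cal","rb")),cv2.imread("pics/"+fn+".png")[:,:,::-1].copy()
def st():
    o=bot.get_obs(); print("t%.2f"%o["time"],o["tool_pos"].round(1),o["tcp_rot"].round(4),"F",o["contact_force"].round(1),"w%.1f"%o["grip_width"],"q",o["joint_positions"].round(2))
E
python3 - <<'E'
from h import *
import pickle
for n in ["scene","top"]:
    im=cv2.imread(f"pics/{n}0.png")[:,:,::-1].copy(); pickle.dump(bot.calibration(n),open(f"pics/{n}0.cal","wb"))
    for k in ["red","blue","yellow","green"]:
        print(n,k,[(tuple(float(v) for v in a),b.tolist()) for a,b in blobs(im,k,20)])
E
```

```text
scene red [((225.8, 118.4), [219, 113, 15, 12, 146]), ((349.8, 270.9), [336, 256, 29, 31, 324]), ((342.7, 286.6), [338, 281, 10, 12, 56])]
scene blue [((369.3, 15.3), [352, 6, 33, 25, 291]), ((120.6, 78.7), [110, 53, 19, 55, 445]), ((100.2, 85.8), [89, 60, 20, 56, 462]), ((369.7, 254.9), [356, 242, 29, 27, 311]), ((361.5, 271.1), [357, 266, 10, 11, 49]), ((265.1, 302.4), [252, 277, 28, 50, 918])]
scene yellow [((268.3, 158.2), [265, 152, 8, 14, 86]), ((549.4, 342.1), [537, 328, 23, 31, 502]), ((453.2, 415.3), [445, 409, 19, 11, 144])]
scene green [((222.3, 153.7), [194, 124, 66, 61, 1663]), ((264.3, 148.8), [254, 141, 22, 17, 170]), ((508.4, 388.7), [493, 376, 32, 26, 455])]
top red [((36.7, 186.8), [30, 176, 14, 23, 261]), ((196.8, 214.7), [183, 210, 30, 10, 187]), ((413.1, 217.3), [406, 210, 15, 15, 178]), ((52.2, 242.5), [45, 231, 15, 23, 267]), ((44.7, 360.1), [37, 350, 18, 19, 238])]
top blue [((545.7, 133.3), [531, 130, 29, 7, 180]), ((512.2, 136.9), [506, 135, 13, 4, 22]), ((239.8, 170.3), [221, 153, 39, 36, 641]), ((547.1, 156.8), [534, 154, 26, 6, 138]), ((24.5, 239.5), [18, 229, 17, 23, 175]), ((198.2, 238.8), [186, 236, 29, 7, 124]), ((17.3, 354.9), [13, 354, 10, 3, 22])]
top yellow [((83.3, 217.6), [75, 206, 19, 24, 287]), ((356.5, 240.0), [352, 236, 9, 9, 57]), ((73.0, 329.6), [61, 319, 25, 22, 332])]
top green [((414.5, 226.1), [396, 194, 37, 70, 1036]), ((376.2, 213.1), [365, 199, 27, 33, 507]), ((384.5, 254.5), [372, 237, 38, 32, 541]), ((72.8, 269.4), [67, 262, 14, 16, 114]), ((72.5, 281.1), [68, 279, 10, 5, 40]), ((41.6, 330.9), [36, 322, 13, 18, 118]), ((50.4, 339.4), [46, 335, 10, 9, 46]), ((72.4, 382.2), [67, 378, 12, 10, 73]), ((71.8, 394.3), [68, 391, 9, 7, 41])]
```

```bash
python3 - <<'E'
from h import *
S,_=load("scene0");T,_=load("top0")
for n,a,b in [("plunger",(225.8,118.4),(413.1,217.3)),("red plq band",(349.8,270.9),(196.8,214.7)),("blue",(369.7,254.9),(198.2,238.8)),("knob",(268.3,156),(356.5,240.0))]:
    print(n,tri([ray(S,a),ray(T,b)]))
# rack plaque line direction: top crop red corners, z=152
f=396/70
for p in [(474,147),(636,132),(486,281),(648,268)]: print(onz(T,(170+(p[0]-396)/f,190+p[1]/f),150).round(1))
# easel foot corners at z=8 (top crop2 k=3, origin 290,140, offset 390)
print("easel");
for p in [(427,202),(503,213),(480,347),(403,333)]: print(onz(T,(290+(p[0]-390)/3,140+p[1]/3),8).round(1))
print("press base z15")
for p in [(617,188),(783,166),(818,362),(655,386)]: print(onz(T,(290+(p[0]-390)/3,140+p[1]/3),15).round(1))
E
```

```text
plunger (array([ 567.0415318 , -260.58186333,  148.86329838]), np.float64(0.7449109015865051))
red plq band (array([579.56917313, 249.0784037 , 150.34286232]), np.float64(0.5948214274159643))
blue (array([522.93091056, 243.9546303 , 150.10908882]), np.float64(1.0964373593699421))
knob (array([ 519.84657942, -134.926279  ,   94.97420588]), np.float64(0.6723842561910087))
[576.5 280.2 150. ]
[582.1 212.8 150. ]
[520.6 273.4 150. ]
[525.2 206.8 150. ]
easel
[619.3  -8.1   8. ]
[608.4 -77.2   8. ]
[487.3 -52.7   8. ]
[500.6  15.8   8. ]
press base z15
[ 629.1 -180.7   15. ]
[ 647.9 -333.3   15. ]
[ 470.4 -351.2   15. ]
[ 451.  -205.5   15. ]
```

```bash
python3 -m inch '[3.6,-2.3,1,0,0,-6,-0.2, 7.2,-4.6,2,0,0,-12,-0.2, 10.8,-6.9,3,0,0,-18,-0.2, 14.4,-9.2,4,0,0,-24,-0.2, 18,-11.4,5,0,0,-30,-0.2]'; python3 -m inch '[3.6,-2.3,0,0,0,-6,-0.2, 7.2,-4.6,0,0,0,-12,-0.2, 10.8,-6.9,0,0,0,-18,-0.2, 14.4,-9.2,0,0,0,-24,-0.2, 18,-11.4,0,0,0,-30,-0.2]'; python3 - <<'E'
from h import *
st(); snap("wrist","w1"); st()
E
```

```text
time: 0.65
tool_pos: [405.4, 359.1, 276.5]
tcp_rot: [-3.14, -0.0, 2.172]
contact_force: [0.1, 0.3, -0.2]
grip_width: 56.3
time: 1.15
tool_pos: [586.6, 243.8, 276.1]
tcp_rot: [-3.139, -0.0, 1.644]
contact_force: [-0.2, 1.6, -0.9]
grip_width: 36.9
t1.15 [586.6 243.8 276.1] [-3.1393e+00 -2.0000e-04  1.6438e+00] F [-0.2  1.6 -0.9] w36.9 q [0.27 0.53 1.1  0.   1.52 0.2 ]
t1.20 [591.4 239.5 274.9] [-3.1415e+00  2.6000e-03  1.6339e+00] F [-1.4 -4.2 -1.5] w36.6 q [ 0.27  0.53  1.09 -0.    1.52  0.2 ]
```

View pics/w1.png

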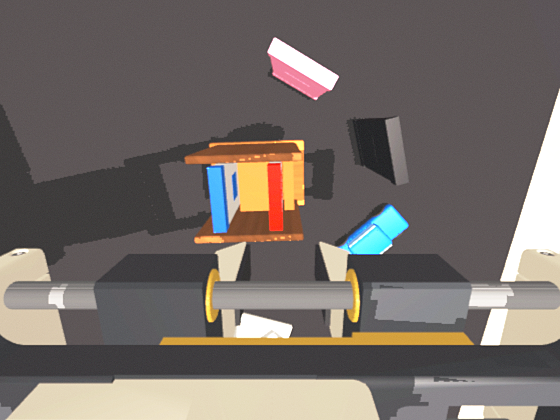

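The wrist view shows the rack, with the red band at (276,195), the blue band at (218,198), the black look-alike at (385,150), pink at (303,65) and the car at (370,235). I'll let the arm settle and then measure precisely from two places.

```bash
python3 -m inch '[-1,1,0,0,0,0,-0.2, -1.2,1,0,0,0,0,-0.2, -1.2,1,0,0,0,0,-0.2, -1.2,1,0,0,0,0,-0.2, -1.2,1,0,0,0,0,-0.2]'; python3 - <<'E'
from h import *
c,im,o=snap("wrist","w2"); st()
for k in ["red","blue"]:
  m=mask(im,k); cs,_=cv2.findContours(m,cv2.RETR_EXTERNAL,cv2.CHAIN_APPROX_NONE)
  for q in cs:
    if cv2.contourArea(q)>100: r=cv2.minAreaRect(q); print(k,cv2.boundingRect(q),[onz(c,p,152).round(1).tolist()[:2] for p in cv2.boxPoints(r)],onz(c,r[0],152).round(1))
E
```

```text
time: 1.7
tool_pos: [578.9, 250.1, 275.4]
tcp_rot: [3.141, 0.002, 1.635]
contact_force: [-0.5, -0.5, -0.8]
grip_width: 36.6
t1.75 [579.  249.9 275.3] [3.1412e+00 2.5000e-03 1.6350e+00] F [ 0.  -1.2  0.4] w36.7 q [ 0.29  0.52  1.12 -0.    1.51  0.22]
red (275, 170, 16, 68) [[567.1, 279.2], [580.6, 280.8], [588.9, 213.7], [574.5, 211.9]] [577.7 247.5 152. ]
blue (347, 219, 42, 36) [[639.5, 229.0], [676.7, 238.4], [688.7, 201.6], [650.3, 191.6]] [663.8 215.5 152. ]
blue (214, 173, 22, 67) [[512.2, 272.5], [527.5, 274.9], [534.5, 209.2], [518.1, 206.5]] [523.  241.8 152. ]
```

```bash
python3 - <<'E'
import cv2
i=cv2.imread("pics/w2.png"); cv2.imwrite("pics/w2c.png",cv2.resize(i[120:260,170:330],None,fx=4.2,fy=4.2,interpolation=cv2.INTER_CUBIC))
E
```

```text
(no output)
```

View pics/w2c.png

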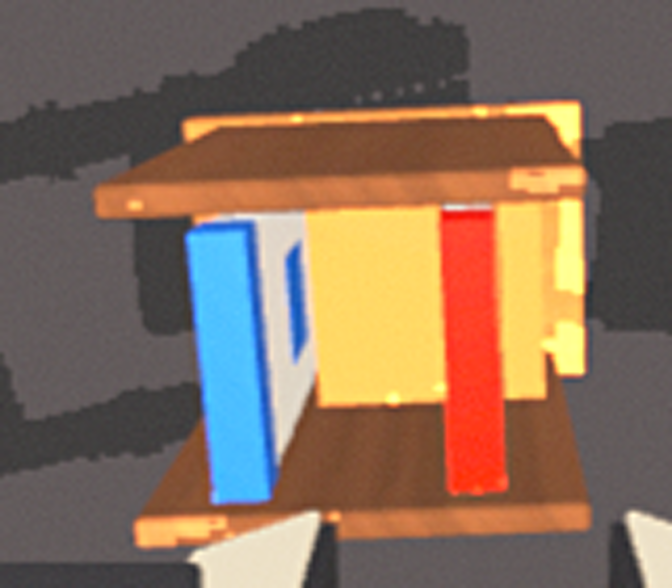

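```bash
python3 -m inch '[0,-0.1,-2,0,0,1,-0.2, 0,-0.2,-4,0,0,2,-0.2, 0,-0.3,-6,0,0,2,-0.2, -0.1,-0.3,-8,0,0,2,-0.2, -0.1,-0.3,-8.5,0,0,2,-0.2]'; python3 - <<'E'
from h import *
c,im,o=snap("wrist","w3"); st()
c2,im2=load("w2")
def corn(im):
  m=mask(im,"red"); cs,_=cv2.findContours(m,cv2.RETR_EXTERNAL,cv2.CHAIN_APPROX_NONE)
  q=max(cs,key=cv2.contourArea); return cv2.boxPoints(cv2.minAreaRect(q)),cv2.minAreaRect(q)
a,b=corn(im2)[0],corn(im)[0]
key=lambda P:sorted(P.tolist(),key=lambda p:(p[1]>P[:,1].mean(),p[0]))
for p,q in zip(key(a),key(b)): print(np.round(p),np.round(q),tri([ray(c2,p),ray(c,q)]))
r=corn(im)[1]; print([onz(c,p,152).round(1).tolist()[:2] for p in key(b)],onz(c,r[0],152).round(1))
E
```

```text
time: 2.25
tool_pos: [576.7, 246.8, 188.1]
tcp_rot: [-3.138, 0.003, 1.67]
contact_force: [0.7, 0.1, 1.2]
grip_width: 36.9
t2.30 [577.1 246.9 188.5] [-3.1387e+00  3.1000e-03  1.6703e+00] F [-1.   0.3 -0.6] w36.3 q [ 0.28  0.56  1.27 -0.    1.31  0.18]
[272. 170.] [276. 184.] (array([567.43135878, 275.84350883, 129.57610088]), np.float64(0.8849095146351581))
[287. 169.] [295. 184.] (array([581.41796614, 278.13131636, 133.56064855]), np.float64(0.40176410246591504))
[276. 238.] [276. 278.] (array([574.72006449, 209.97883155, 147.13319431]), np.float64(0.1869219975469039))
[291. 237.] [295. 278.] (array([588.89856527, 212.13502274, 148.2583145 ]), np.float64(0.26132958757884045))
[[568.4, 280.9], [580.6, 282.1], [574.8, 212.8], [588.3, 214.1]] [577.8 249.1 152. ]
```

View pics/w3.png

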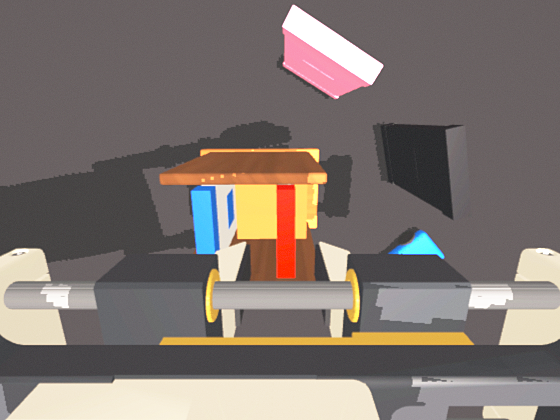

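The red top face is centred between the fingers, at column 285 between 233 and 335. The two views put its top at about 148–150 mm, which agrees with the text. Descending and gripping.

```bash
python3 -m inch '[0,0.1,-2.5,0,0,0,-0.2, 0.1,0.1,-5,0,0,0,-0.2, 0.1,0.1,-7.4,0,0,0,-0.2, 0.1,0.1,-7.4,0,0,0,-0.2, 0.1,0.1,-7.4,0,0,0,-1]'; python3 -m inch '[0,0,0,0,0,0,-1, 0,0,0,0,0,0,-1, 0,0,0,0,0,0,-1, 0,0,0,0,0,0,-1, 0,0,0,0,0,0,-1]'; python3 - <<'E'
from h import *
st(); snap("wrist","w4")
E
```

```text
time: 2.8
tool_pos: [578.7, 248.1, 115.8]
tcp_rot: [-3.14, 0.003, 1.67]
contact_force: [0.0, 0.7, 1.6]
grip_width: 32.0
time: 3.3
tool_pos: [579.1, 248.4, 117.4]
tcp_rot: [3.141, 0.002, 1.671]
contact_force: [-0.1, -0.6, 6.0]
grip_width: 11.9
t3.30 [579.1 248.4 117.4] [3.1412e+00 2.4000e-03 1.6705e+00] F [-0.1 -0.6  6. ] w11.9 q [ 0.28  0.63  1.36 -0.    1.15  0.19]
```

View pics/w4.png

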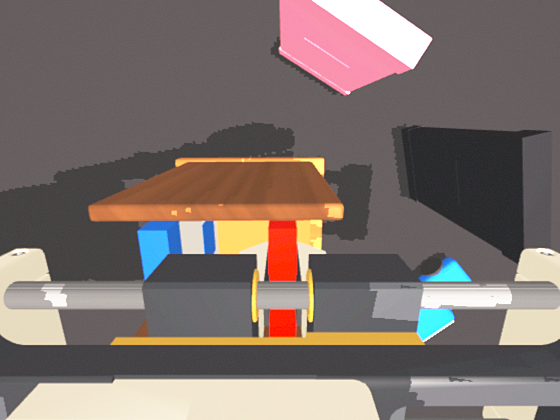

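Gripped at 11.9 mm. Lifting straight up.

```bash
python3 -m inch '[0,0,3.5,0,0,0,-1, 0,0,7,0,0,0,-1, 0,0,10.5,0,0,0,-1, 0,0,14,0,0,0,-1, 0,0,17.5,0,0,0,-1]'; python3 -m inch '[0,0,0.3,0,0,0,-1, 0,0,0.3,0,0,0,-1, 0,0,0.3,0,0,0,-1, 0,0,0.3,0,0,0,-1, 0,0,0.3,0,0,0,-1]'; python3 - <<'E'
from h import *
st(); a,i,_=snap("top","t5"); b,j,_=snap("scene","s5")
r=lambda i,x,y,w,h,k:cv2.resize(i[y:y+h,x:x+w,::-1],None,fx=k,fy=k,interpolation=cv2.INTER_CUBIC)
cv2.imwrite("pics/c5.png",np.hstack([r(j,245,175,70,60,5.7),r(i,280,195,70,60,5.7)]))
cv2.imwrite("pics/c5b.png",np.hstack([r(j,300,180,100,130,4),r(i,150,170,100,130,4)]))
E
```

```text
time: 3.85
tool_pos: [578.8, 248.2, 294.0]
tcp_rot: [3.141, 0.002, 1.67]
contact_force: [0.3, -0.6, -1.6]
grip_width: 11.8
time: 4.35
tool_pos: [578.5, 248.1, 295.5]
tcp_rot: [-3.139, 0.003, 1.67]
contact_force: [1.1, -0.3, -0.7]
grip_width: 11.6
t4.35 [578.5 248.1 295.5] [-3.1394e+00  2.9000e-03  1.6704e+00] F [ 1.1 -0.3 -0.7] w11.6 q [ 0.28  0.51  1.07 -0.    1.56  0.19]
```

View pics/c5.png

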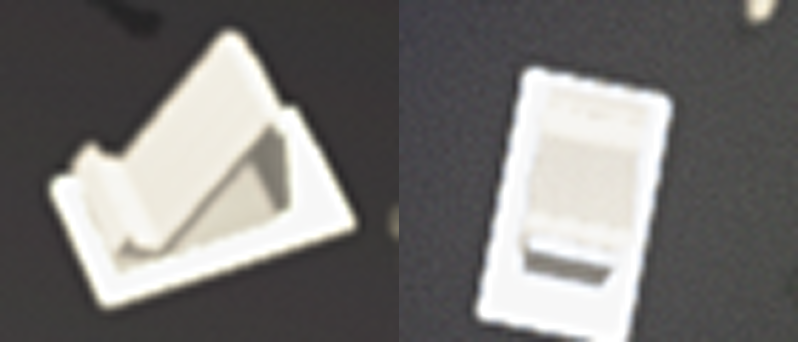

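View pics/c5b.png

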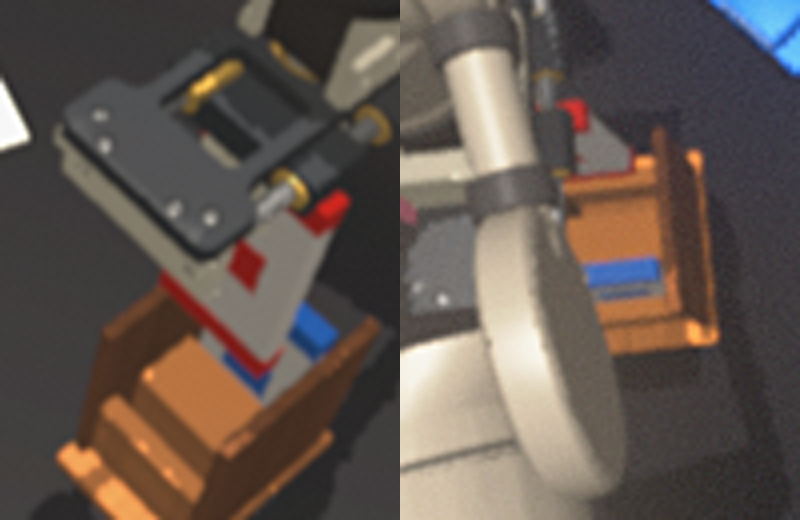

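The plaque is out and clear of the cheeks, and the blue one is still in its slot. Next I measure the easel foot from the top view, checked against the scene view.

```bash
python3 - <<'E'
from h import *
def quad(fn,box,k,th):
  c,im=load(fn); x,y,w,h=box
  g=cv2.cvtColor(im,cv2.COLOR_RGB2GRAY)[y:y+h,x:x+w]; g=cv2.resize(g,None,fx=k,fy=k,interpolation=cv2.INTER_CUBIC)
  cs,_=cv2.findContours((g>th).astype(np.uint8),cv2.RETR_EXTERNAL,cv2.CHAIN_APPROX_NONE); q=max(cs,key=cv2.contourArea)
  return c,q,lambda p:((p[0]+.5)/k-.5+x,(p[1]+.5)/k-.5+y)
c,q,f=quad("top0",(288,200,50,62),8,150)
r=cv2.minAreaRect(q)
P=[onz(c,f(p),8)[:2] for p in cv2.boxPoints(r)]
print("top",np.round(P,1),"ctr",onz(c,f(r[0]),8).round(1)); 
# hi-res polygon in scene
c2,q2,f2=quad("scene0",(245,175,70,60),8,140)
ap=cv2.approxPolyDP(q2,10,True)[:,0]
print([(np.round(f2(p),1).tolist(),onz(c2,f2(p),8).round(1)[:2].tolist()) for p in ap])
for a in range(4):
  d=P[(a+1)%4]-P[a]; print(np.linalg.norm(d).round(1),np.degrees(np.arctan2(d[1],d[0])).round(1))
E
```

```text
top [[501.5  20.6]
 [623.7  -5.8]
 [608.  -79.3]
 [486.4 -51.4]] ctr [554.3 -28.9   8. ]
[([285.9, 180.2], [483.9, -101.5]), ([282.3, 181.6], [494.9, -102.9]), ([265.9, 201.8], [569.2, -70.0]), ([259.8, 200.1], [579.5, -83.6]), ([253.3, 207.1], [605.7, -73.7]), ([262.9, 228.4], [620.4, -4.8]), ([306.8, 214.2], [503.0, 20.5]), ([297.1, 194.3], [486.6, -45.5]), ([293.8, 192.8], [491.0, -54.3])]
125.0 -12.2
75.1 -102.1
124.8 167.1
73.6 78.2
```

```bash
cat >> h.py <<'E'
from scipy.spatial.transform import Rotation as Ro
def delta(p,R):
    o=bot.get_obs(); Rc=Ro.from_euler("xyz",o["tcp_rot"]).as_matrix()
    print("shift cm",((np.array(p)-o["tool_pos"])/10).round(2),"rot deg",np.degrees(Ro.from_matrix(R@Rc.T).as_rotvec()).round(1))
def tool(z,y):
    z=np.array(z)/np.linalg.norm(z); y=np.array(y)-z*np.dot(y,z); y/=np.linalg.norm(y); return np.column_stack([np.cross(y,z),y,z])
ye=np.radians(-12.3); ex=np.array([np.cos(ye),np.sin(ye),0]); ey=np.array([-np.sin(ye),np.cos(ye),0]); ez=np.array([0,0,1.])
u=-.574*ex+.819*ez; n=.819*ex+.574*ez; seat=np.array([554.7,-28,22])+30*ex
E
python3 - <<'E'
from h import *
ctr=seat+70*u+6*n; tcp=ctr+35.2*u
R=tool(-u,n)
print(tcp)
delta(tcp+60*u+15*n,R); delta(tcp+8*u+3*n,R)
E
```

```text
[529.81386758 -22.57394564 111.6028    ]
shift cm [ -7.05 -26.6  -12.68] rot deg [ -1.9 -35.2 -17.4]
shift cm [ -5.09 -27.03 -17.62] rot deg [ -1.9 -35.2 -17.4]
```

```bash
python3 -m inch '[-0.5,-4,0,0,-2,-1.5,-1, -1.5,-8.5,0,-0.5,-9,-4.5,-1, -3,-13,0,-1,-16,-8,-1, -4.5,-17.5,0,-1.4,-23,-11.5,-1, -6,-22,0,-1.7,-30,-15,-1]'; python3 - <<'E'
from h import *
st()
ctr=seat+70*u+6*n; tcp=ctr+35.2*u
R=tool(-u,n)
delta(tcp+60*u+15*n,R); delta(tcp+8*u+3*n,R)
E
```

```text
time: 4.95
tool_pos: [517.6, 26.8, 296.5]
tcp_rot: [2.614, 0.013, 1.396]
contact_force: [1.0, -0.9, -0.8]
grip_width: 11.8
t4.95 [517.6  26.8 296.5] [2.614  0.0133 1.3963] F [ 1.  -0.9 -0.8] w11.8 q [-0.05  0.02  1.86 -0.11  0.75  0.18]
shift cm [ -0.94  -4.47 -12.72] rot deg [-0.2 -4.9 -2.3]
shift cm [  1.02  -4.89 -17.66] rot deg [-0.2 -4.9 -2.3]
```

```bash
python3 -m inch '[-0.3,-2,-2.5,-0.1,-2.5,-1,-1, -0.7,-4,-6,-0.2,-4.9,-2.3,-1, -0.94,-4.5,-9.5,-0.2,-4.9,-2.3,-1, -0.94,-4.5,-12.7,-0.2,-4.9,-2.3,-1, -0.94,-4.5,-12.7,-0.2,-4.9,-2.3,-1]'; python3 - <<'E'
from h import *
st()
ctr=seat+70*u+6*n; tcp=ctr+35.2*u
R=tool(-u,n)
delta(tcp+8*u+3*n,R);delta(tcp,R)
c,im,_=snap("scene","s6")
cv2.imwrite("pics/c6.png",cv2.resize(im[120:250,220:360,::-1],None,fx=5,fy=4.6*1.0,interpolation=cv2.INTER_CUBIC))
E
```

```text
time: 5.45
tool_pos: [507.9, -17.1, 179.2]
tcp_rot: [2.554, 0.003, 1.353]
contact_force: [0.4, -0.5, -0.5]
grip_width: 11.9
t5.45 [507.9 -17.1 179.2] [2.5541 0.0031 1.3532] F [ 0.4 -0.5 -0.5] w11.9 q [-0.16  0.13  2.14 -0.11  0.28  0.15]
shift cm [ 1.98 -0.5  -5.93] rot deg [-0.1 -1.4  0.2]
shift cm [ 2.19 -0.54 -6.76] rot deg [-0.1 -1.4  0.2]
```

View pics/c6.png

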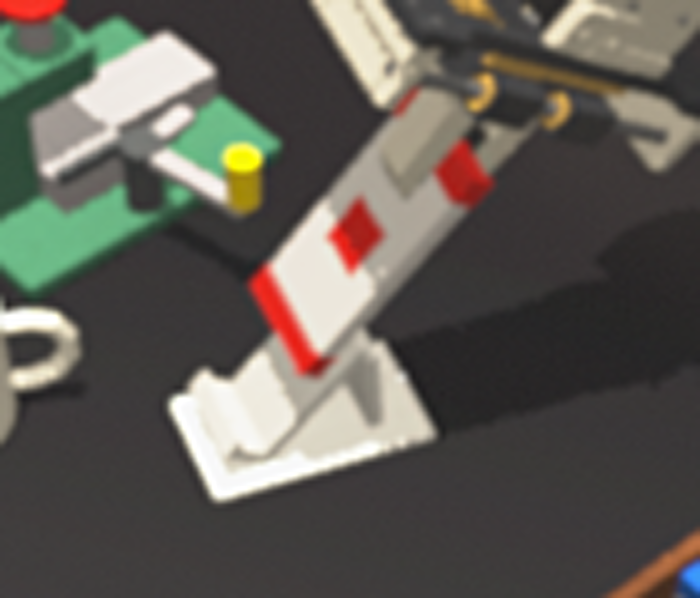

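The wrist joint j5 is at its 0.28 limit, so the full 35° tilt may not be reachable lower down. I'll fit the planar arm geometry from the logged states to see what tilt is available at the easel.

```bash
cat > ik.py <<'E'
import numpy as np
from scipy.optimize import least_squares
D=np.array([[.3427,1.525,1.2754,524.6,226.05],[.52,1.12,1.51,630.6,275.3],[.56,1.27,1.31,627.7,188.5],[.63,1.36,1.15,630.1,117.4],[.51,1.07,1.56,629.5,295.5],[.13,2.14,.28,508.2,179.2],[.53,1.10,1.52,hyp:=np.hypot(586.6,243.8),276.1]])
def fk(p,q2,q3,q5):
    A,B,L,a0,z0,off=p; f=q2+q3
    return a0+A*np.sin(q2)+B*np.sin(f+off)+L*np.sin(f+q5), z0+A*np.cos(q2)+B*np.cos(f+off)+L*np.cos(f+q5)
def res(p):
    r,z=fk(p,*D[:,:3].T); return np.r_[r-D[:,3],z-D[:,4], (np.array(p[:5])-[400,400,250,0,300])*.003,p[5]*1]
p=least_squares(res,[400,400,250,0,300,0]).x
def ik(r,z,s,x0=(.4,1.8)): # s = tool angle from up; returns q2,q3,q5
    g=lambda q:np.array(fk(p,q[0],q[1],s-q[0]-q[1]))-[r,z]
    q=least_squares(g,x0).x; return q[0],q[1],s-q[0]-q[1]
if __name__=="__main__":
    print(p.round(2),res(p).round(1))
    from h import *
    ctr=seat+70*u+6*n
    for t in [35,30,27,24,20]:
        a=np.radians(t); v=-np.sin(a)*ex+np.cos(a)*ez; w=np.cos(a)*ex+np.sin(a)*ez
        # back bottom corner at seat+2u+1n
        tcp=seat+3*u+1*n+6*w+105.2*v
        print(t,tcp.round(1),np.round(ik(np.hypot(*tcp[:2]),tcp[2],np.pi-a),2))
E
python3 ik.py
```

```text
[5.0154e+02 3.8782e+02 3.1822e+02 1.9300e+00 2.2990e+02 1.2000e-01] [-0.5 -1.5  0.9 -0.1  2.2  0.1 -1.1 -0.2 -2.6  3.3 -0.7  2.6 -0.4 -2.1
  0.3 -0.   0.2  0.  -0.2  0.1]
35 [529.  -22.4 114.6] [0.3  2.19 0.05]
30 [536.8 -24.1 119.1] [0.3  2.09 0.23]
27 [541.7 -25.2 121.5] [0.31 2.03 0.33]
24 [546.7 -26.3 123.6] [0.32 1.97 0.43]
20 [553.5 -27.7 125.9] [0.35 1.89 0.55]
```

At 27° tilt j5 is about 0.33, which works. I'll set the plaque's bottom edge into the lip corner at 27°, and on release it leans back the last 8° onto the slope.

```bash
python3 - <<'E'
from h import *
a=np.radians(27); v=-np.sin(a)*ex+np.cos(a)*ez; w=np.cos(a)*ex+np.sin(a)*ez
R=tool(-v,w)
for s,k in [(35,4),(12,2),(3,1)]:
    delta(seat+s*u+k*n+6*w+105.2*v,R)
E
```

```text
shift cm [ 1.65 -0.47 -3.21] rot deg [1.6 6.8 0.1]
shift cm [ 2.78 -0.71 -5.21] rot deg [1.6 6.8 0.1]
shift cm [ 3.21 -0.81 -6.  ] rot deg [1.6 6.8 0.1]
```

```bash
python3 -m inch '[0.8,-0.2,-1.3,0.8,3.4,0,-1, 1.65,-0.45,-3,1.6,6.8,0.1,-1, 2.3,-0.6,-4.3,1.6,6.8,0.1,-1, 2.78,-0.7,-5.2,1.6,6.8,0.1,-1, 2.78,-0.7,-5.2,1.6,6.8,0.1,-1]'; python3 - <<'E'
from h import *
st()
a=np.radians(27); v=-np.sin(a)*ex+np.cos(a)*ez; w=np.cos(a)*ex+np.sin(a)*ez
delta(seat+3*u+1*n+6*w+105.2*v,tool(-v,w))
c,im,_=snap("scene","s7")
cv2.imwrite("pics/c7.png",cv2.resize(im[140:250,230:340,::-1],None,fx=5.4,fy=5.4,interpolation=cv2.INTER_CUBIC))
E
```

```text
time: 6.0
tool_pos: [537.8, -24.0, 129.4]
tcp_rot: [2.67, 0.001, 1.356]
contact_force: [0.1, -0.6, -1.1]
grip_width: 12.0
t6.00 [537.8 -24.  129.4] [2.6703e+00 8.0000e-04 1.3564e+00] F [ 0.1 -0.6 -1.1] w12.0 q [-0.18  0.29  2.04 -0.05  0.34  0.08]
shift cm [ 0.39 -0.12 -0.79] rot deg [ 0. -0. -0.]
```

View pics/c7.png

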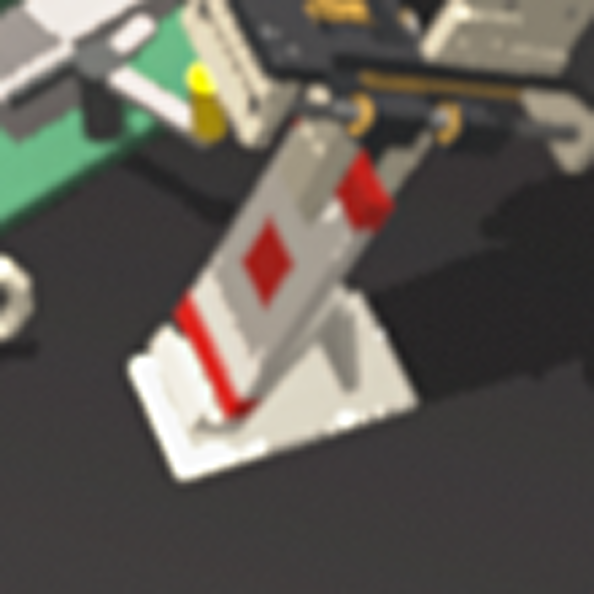

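The plaque's foot is at crop (235,410), between rim and slope and just above the lip. Lowering to contact.

```bash
python3 -m inch '[0.2,-0.05,-0.3,0,0,0,-1, 0.35,-0.1,-0.6,0,0,0,-1, 0.45,-0.12,-0.9,0,0,0,-1, 0.45,-0.12,-0.9,0,0,0,-1, 0.45,-0.12,-0.9,0,0,0,-1]'; python3 - <<'E'
from h import *
st()
E
```

```text
time: 6.55
tool_pos: [542.0, -25.1, 120.8]
tcp_rot: [2.67, 0.001, 1.356]
contact_force: [0.0, -0.1, -0.4]
grip_width: 11.9
t6.55 [542.  -25.1 120.8] [2.6702e+00 8.0000e-04 1.3564e+00] F [ 0.  -0.1 -0.4] w11.9 q [-0.18  0.31  2.04 -0.06  0.32  0.09]
```

```bash
python3 -m inch '[0.05,0,-0.15,0,0,0,-1, 0.1,0,-0.3,0,0,0,-1, 0.15,0,-0.45,0,0,0,-1, 0.15,0,-0.45,0,0,0,-1, 0.15,0,-0.45,0,0,0,-1]'; python3 - <<'E'
from h import *
st()
c,im,_=snap("scene","s8")
cv2.imwrite("pics/c8.png",cv2.resize(im[140:250,230:340,::-1],None,fx=5.4,fy=5.4,interpolation=cv2.INTER_CUBIC))
E
```

```text
time: 7.05
tool_pos: [543.0, -24.7, 119.0]
tcp_rot: [2.668, 0.001, 1.357]
contact_force: [-22.0, 4.2, 32.4]
grip_width: 11.8
t7.05 [543.  -24.7 119. ] [2.6675e+00 8.0000e-04 1.3570e+00] F [-22.    4.2  32.4] w11.8 q [-0.18  0.32  2.04 -0.06  0.31  0.09]
```

View pics/c8.png

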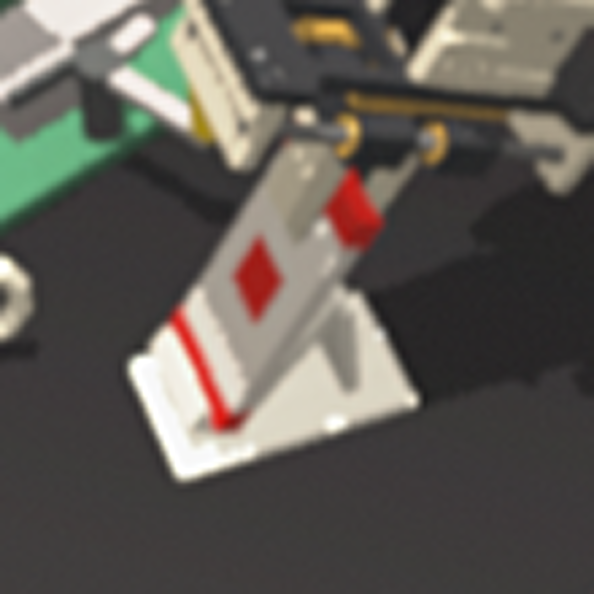

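Contact on the lip at about 39 N along the up-slope direction, with the foot inside the rim. Backing off a millimetre and releasing.

```bash
python3 -m inch '[-0.08,0.02,0.2,0,0,0,-1, -0.08,0.02,0.2,0,0,0,-1, -0.08,0.02,0.2,0,0,0,-0.2, -0.08,0.02,0.2,0,0,0,0.2, -0.08,0.02,0.2,0,0,0,0.2]'; python3 -m inch '[0,0,0,0,0,0,0.2, 0,0,0,0,0,0,0.2, -0.9,0.2,1.6,0,0,0,0.2, -1.8,0.4,3.4,0,0,0,0.2, -2.7,0.6,5,0,0,0,0.2]'; python3 - <<'E'
from h import *
st()
c,im,_=snap("scene","s9")
cv2.imwrite("pics/c9.png",cv2.resize(im[120:250,220:350,::-1],None,fx=4.6,fy=4.6,interpolation=cv2.INTER_CUBIC))
E
```

```text
time: 7.6
tool_pos: [542.2, -24.5, 120.6]
tcp_rot: [2.668, 0.001, 1.357]
contact_force: [0.2, -0.1, -0.9]
grip_width: 31.2
time: 8.1
tool_pos: [515.0, -18.5, 171.1]
tcp_rot: [2.668, 0.001, 1.357]
contact_force: [0.7, -0.7, -0.1]
grip_width: 54.5
t8.10 [515.  -18.5 171.1] [2.6681e+00 8.0000e-04 1.3568e+00] F [ 0.7 -0.7 -0.1] w54.5 q [-0.17  0.18  2.04 -0.05  0.45  0.08]
```

View pics/c9.png

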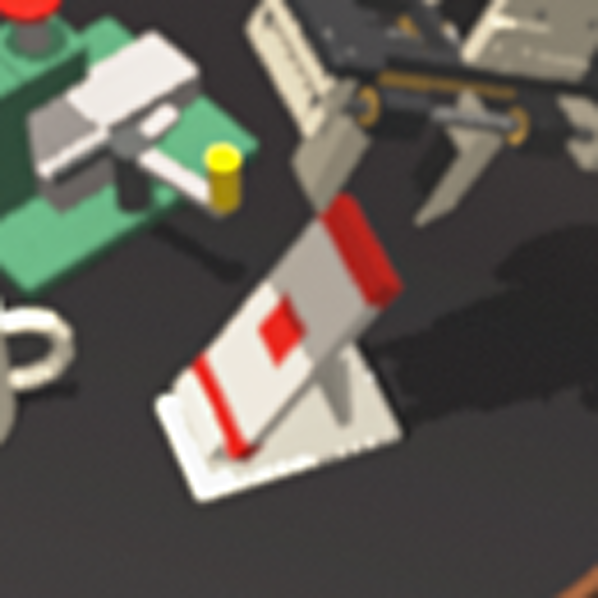

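The plaque rests on the easel, square against the slope. Before regrasping I'll look at the press from above with the wrist camera. First: compute the reachable tool tilts for easel and press, and the moves.

```bash
cat > ik3.py <<'E'
from ik import *
from h import *
def ik3(tcp,z):
    A,B,L,a0,z0,off=p; w=np.array(tcp)-L*np.array(z); q1=np.arctan2(w[1],w[0]); r=np.hypot(*w[:2])-a0; h=w[2]-z0
    d=np.hypot(r,h); 
    if d>A+B: return "far",d
    g=np.arctan2(r,h); q2=g-np.arccos((A*A+d*d-B*B)/(2*A*d)); f=np.arctan2(r-A*np.sin(q2),h-A*np.cos(q2))-off
    fa=np.array([np.sin(f)*np.cos(q1),np.sin(f)*np.sin(q1),np.cos(f)]); return np.round([q1,q2,f-q2,np.arccos(fa@z)],2)
if __name__=="__main__":
    py=np.radians(6.9); px=np.array([np.cos(py),np.sin(py),0]); O=np.array([544.2,-263.4,0])
    for b in [0,5,10,15,20,25,30,40,55]:
        a=np.radians(b-55); ze=np.sin(a)*ex-np.cos(a)*ez; g=seat+110*u+6*n
        a=np.radians(b); zp=np.sin(a)*px-np.cos(a)*ez; gp=O-65*px+46*ez
        print(b,"easel",ik3(g+18.8*ze,ze),"press",ik3(gp+18.8*zp,zp), "press-far",ik3(gp-120*px+18.8*zp,zp))
    delta([464.8,-273.1,260],tool([0,0,-1],[-np.sin(py)*-1,-np.cos(py),0]))
E
python3 ik3.py
```

```text
0 easel [-0.1   1.04  0.93  2.12] press [-0.51  0.62  1.67  0.84] press-far [-0.67  0.51  1.93  0.71]
5 easel [-0.09  0.99  0.99  2.03] press [-0.54  0.6   1.73  0.74] press-far [-0.71  0.49  1.97  0.63]
10 easel [-0.09  0.93  1.06  1.93] press [-0.58  0.58  1.79  0.65] press-far [-0.76  0.47  2.02  0.55]
15 easel [-0.09  0.88  1.12  1.83] press [-0.61  0.56  1.85  0.56] press-far [-0.8   0.47  2.06  0.49]
20 easel [-0.08  0.83  1.19  1.73] press [-0.64  0.56  1.9   0.49] press-far [-0.86  0.47  2.11  0.46]
25 easel [-0.08  0.77  1.26  1.63] press [-0.68  0.56  1.95  0.44] press-far [-0.91  0.48  2.15  0.46]
30 easel [-0.08  0.72  1.33  1.52] press [-0.72  0.56  2.    0.43] press-far [-0.96  0.5   2.18  0.5 ]
40 easel [-0.06  0.62  1.47  1.31] press [-0.8   0.6   2.08  0.54] press-far [-1.07  0.56  2.24  0.64]
55 easel [-0.04  0.49  1.68  0.97] press [-0.9   0.73  2.17  0.85] press-far [-1.22  0.72  2.29  0.94]
shift cm [ -5.03 -25.48   8.65] rot deg [ 21.5  19.6 -69.5]
```

```bash
python3 -m inch '[-0.4,-1.5,2.5,2.1,2,-7,0.2, -1,-4,5,4.3,3.9,-14,0.2, -1.5,-7.5,8,6.4,5.9,-21,0.2, -2,-11,8.65,8.6,7.8,-28,0.2, -2.5,-14.5,8.65,10.7,9.8,-35,0.2]'; python3 - <<'E'
from ik3 import *
st(); py=np.radians(6.9); delta([464.8,-273.1,260],tool([0,0,-1],[np.sin(py),-np.cos(py),0]))
E
```

```text
time: 8.65
tool_pos: [490.8, -164.8, 261.8]
tcp_rot: [2.901, -0.076, 0.73]
contact_force: [0.1, 0.4, 0.6]
grip_width: 54.7
t8.65 [ 490.8 -164.8  261.8] [ 2.9009 -0.0761  0.73  ] F [0.1 0.4 0.6] w54.7 q [-0.46  0.16  1.69 -0.02  1.03  0.4 ]
shift cm [ -2.6  -10.83  -0.18] rot deg [ 10.9   9.8 -34.2]
```

```bash
python3 -m inch '[-0.6,-2.5,0,2.2,2,-7,0.2, -1.2,-5,0,4.4,3.9,-14,0.2, -1.8,-8,0,6.6,5.9,-21,0.2, -2.4,-10,0,8.8,7.8,-28,0.2, -2.6,-10.8,0,10.9,9.8,-34.2,0.2]';python3 -m inch '[0,0,0,0,0,0,0.2, 0,0,0,0,0,0,0.2, 0,0,0,0,0,0,0.2, 0,0,0,0,0,0,0.2,0,0,0,0,0,0,0.2]'; python3 - <<'E'
from h import *
c,im,_=snap("wrist","w10"); st()
for k in ["red","yellow","green"]: print(k,[(a.tolist(),b.tolist()) for a,b in blobs(im,k,100)])
E
```

```text
time: 9.15
tool_pos: [464.4, -275.0, 261.0]
tcp_rot: [-3.141, 0.002, 0.114]
contact_force: [0.9, 0.7, 0.1]
grip_width: 54.8
time: 9.65
tool_pos: [464.5, -274.2, 261.3]
tcp_rot: [-3.141, 0.001, 0.116]
contact_force: [0.0, -0.1, 0.3]
grip_width: 54.9
t9.70 [ 464.6 -274.4  261.4] [-3.1413e+00  1.4000e-03  1.1540e-01] F [ 0.  -0.5 -0.4] w55.0 q [-0.68  0.35  1.42 -0.    1.38  0.78]
red [([90.8, 53.5], [55, 39, 66, 35, 537]), ([282.3, 86.9], [262, 65, 42, 45, 1464]), ([51.7, 78.5], [28, 67, 47, 24, 584]), ([23.9, 123.0], [0, 104, 53, 37, 1159]), ([548.1, 156.0], [531, 144, 29, 42, 157])]
yellow [([158.8, 125.5], [145, 117, 29, 19, 458])]
green [([291.8, 81.9], [219, 17, 126, 166, 9650]), ([282.7, 108.6], [261, 91, 44, 26, 472]), ([247.9, 157.8], [226, 123, 40, 61, 1783])]
```

View pics/w10.png

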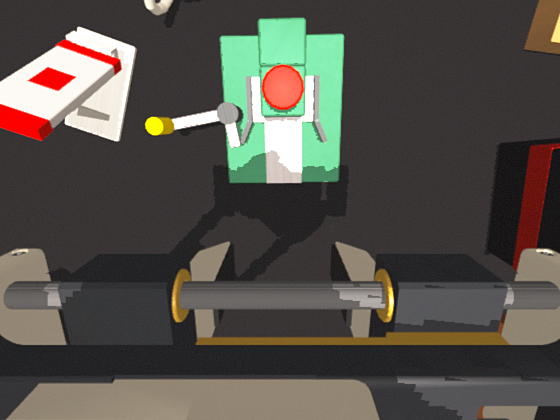

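The wrist view shows the press square to the camera: base front corners near (229,183) and (342,182), bed front (265–301,182), plunger (282,87), knob (159,126). The plaque on the easel is at upper left. Now precise edges.

```bash
python3 - <<'E'
from h import *
c,im=load("w10")
h=cv2.cvtColor(im,cv2.COLOR_RGB2HSV).astype(int)
print("row150",[tuple(h[150,x]) for x in range(222,234,2)])
g=(h[...,0]>60)&(h[...,0]<90)&(h[...,1]>70)&(h[...,2]>25)
L=[];Rr=[]
for y in range(45,178,3):
    xs=np.where(g[y,200:370])[0]+200
    L.append((xs[0]-.5,y));Rr.append((xs[-1]+.5,y))
F=[]
for x in list(range(234,262,2))+list(range(304,338,2)):
    ys=np.where(g[:200,x])[0]; F.append((x,ys[-1]+.5))
def line(P,z,name):
    Q=np.array([onz(c,p,z)[:2] for p in P]); l=cv2.fitLine(Q.astype(np.float32),cv2.DIST_HUBER,0,.01,.01).ravel()
    print(name,np.degrees(np.arctan2(l[1],l[0])).round(2),l[2:].round(1)); return l
l=line(L,15,"L");r=line(Rr,15,"R");f=line(F,15,"F")
# bed edges: white S low
B1=[];B2=[]
for y in range(125,180,3):
    row=(h[y,:,1]<60)&(h[y,:,2]>70); xs=np.where(row[255:312])[0]+255
    B1.append((xs[0]-.5,y));B2.append((xs[-1]+.5,y))
print(B1[::6],B2[::6])
b1=line(B1,40,"bedL");b2=line(B2,40,"bedR")
def inter(a,b):
    return a[2:]+a[:2]*np.linalg.solve(np.c_[a[:2],-b[:2]],b[2:]-a[2:])[0]
p1,p2=inter(l,f),inter(r,f); print("base front corners",p1,p2,np.linalg.norm(p1-p2))
for n_,l1,l2 in (("base",l,r),("bed",b1,b2)):
    d=(l1[:2]*np.sign(l1[0])+l2[:2]*np.sign(l2[0]));d/=np.linalg.norm(d);m=(l1[2:]+l2[2:])/2
    # midline y at press front
    nn=np.array([-d[1],d[0]]);print(n_,"yaw",np.degrees(np.arctan2(d[1],d[0])),"width",abs((l1[2:]-l2[2:])@nn),"mid offset pt",m, "y at x=460:",m[1]+(460-m[0])*d[1]/d[0],"y at 560",m[1]+(560-m[0])*d[1]/d[0])
m=mask(im,"red"); n_,lab,s,ct=cv2.connectedComponentsWithStats(m); i=lab[87,282]; print("plunger",onz(c,ct[i],149))
T,_=load("top0");S,_=load("scene0")
print(tri([ray(c,ct[i]),ray(T,(413.1,217.3)),ray(S,(225.8,118.4))]))
print("knob",tri([ray(c,(154,126)),ray(T,(356.5,240)),ray(S,(267.5,155))]))
E
python3 - <<'E'
import cv2
i=cv2.imread("pics/w10.png"); cv2.imwrite("pics/w10c.png",cv2.resize(i[10:200,140:360],None,fx=3.1,fy=3.1,interpolation=cv2.INTER_CUBIC))
E
```

```text
row150 [(np.int64(0), np.int64(19), np.int64(55)), (np.int64(176), np.int64(35), np.int64(58)), (np.int64(57), np.int64(36), np.int64(64)), (np.int64(70), np.int64(124), np.int64(227)), (np.int64(71), np.int64(115), np.int64(236)), (np.int64(72), np.int64(114), np.int64(234))]
L 7.45 [ 542.1 -192.4]
R 7.54 [ 557.5 -340.7]
F -82.55 [ 461.1 -288.3]
[(np.float64(263.5), 125), (np.float64(264.5), 143), (np.float64(265.5), 161), (np.float64(265.5), 179)] [(np.float64(301.5), 125), (np.float64(301.5), 143), (np.float64(301.5), 161), (np.float64(301.5), 179)]
bedL 8.0 [ 494.2 -250.8]
bedR 7.68 [ 506.9 -295. ]
base front corners [ 450.1486  -204.38626] [ 469.50046 -352.34323] 149.21716
base yaw 7.497552 width 149.07288 mid offset pt [ 549.81226 -266.52313] y at x=460: -278.34323 y at 560 -265.18234
bed yaw 7.843728 width 45.46572 mid offset pt [ 500.52585 -272.89087] y at x=460: -278.47372 y at 560 -264.69766
plunger [ 566.06895578 -264.20320157  149.        ]
(array([ 566.5853506 , -262.91110529,  146.1812785 ]), np.float64(1.633655214701102))
knob (array([ 519.66902473, -136.36398281,   96.33119232]), np.float64(1.3029447499676707))
```

View pics/w10c.png

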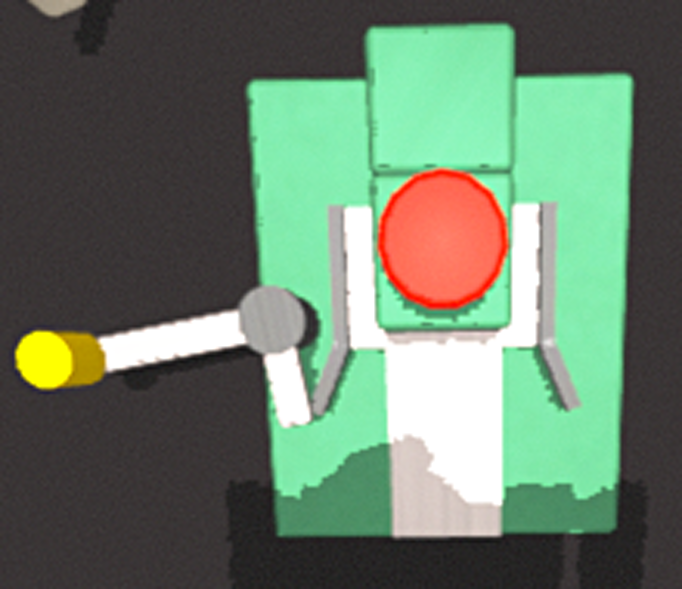

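Press frame: origin (544.1, −267.3), yaw 7.55°. The plunger, measured separately, agrees to 1 mm. Now the regrasp approach at the easel.

```bash
cat >> h.py <<'E'
py=np.radians(7.55); px=np.array([np.cos(py),np.sin(py),0]); pyv=np.array([-np.sin(py),np.cos(py),0]); PO=np.array([544.1,-267.3,0])
def pw(x,y,z): return PO+x*px+y*pyv+z*ez
def etool(adeg,xx,yy):
    a=np.radians(adeg); return tool(np.sin(a)*xx-np.cos(a)*ez,-yy)
E
python3 - <<'E'
from h import *
R=etool(-45,ex,ey); g=seat+110*u+6*n; z=R[:,2]; print(g)
delta(g+18.8*z-110*z,R); delta(g+18.8*z,R)
E
```

```text
[527.12191162 -21.98700432 115.534     ]
shift cm [12.56 23.87 -8.13] rot deg [  2.2  45.1 -17.9]
shift cm [  4.96  25.52 -15.91] rot deg [  2.2  45.1 -17.9]
```

```bash
python3 -m inch '[2,3.5,0,0.3,7,-2.8,1, 4.2,7,0,0.6,14,-5.6,1, 6.5,11,0,1,21,-8.4,1, 8.8,15,0,1.3,28,-11.2,1, 11,19,-1,1.7,35,-14,1]'; python3 -m inch '[1,2,-2,0,5,-2,1, 1.5,4.5,-5,0.5,10,-4,1, 1.5,4.9,-7,0.5,10,-4,1, 1.5,4.9,-7.1,0.5,10,-4,1, 1.5,4.9,-7.1,0.5,10,-4,1]'; python3 - <<'E'
from h import *
st(); R=etool(-45,ex,ey); g=seat+110*u+6*n; z=R[:,2]
delta(g+18.8*z-110*z,R)
c,im,_=snap("wrist","w11")
for k in ["red"]: print(k,[(a.tolist(),b.tolist()) for a,b in blobs(im,k,100)])
snap("scene","s11")
E
```

```text
time: 10.2
tool_pos: [575.8, -82.2, 253.2]
tcp_rot: [-3.117, 0.611, -0.13]
contact_force: [0.9, -0.7, 0.2]
grip_width: 89.0
time: 10.7
tool_pos: [590.8, -33.3, 183.1]
tcp_rot: [3.138, 0.784, -0.218]
contact_force: [-0.0, 0.2, 0.5]
grip_width: 91.9
t10.70 [590.8 -33.3 183.1] [ 3.1378  0.7837 -0.2176] F [-0.   0.2  0.5] w91.9 q [-0.19  1.03  0.61  0.02  2.28  1.6 ]
shift cm [-0.06 -0.24 -0.3 ] rot deg [0.2 0.1 0. ]
red [([284.7, 87.7], [245, 76, 81, 21, 1233]), ([285.0, 163.0], [268, 146, 35, 35, 1225]), ([285.3, 237.0], [247, 228, 77, 19, 1451])]
```

View pics/w11.png

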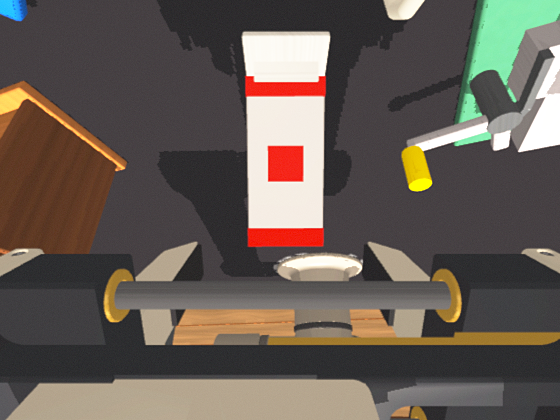

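View pics/s11.png

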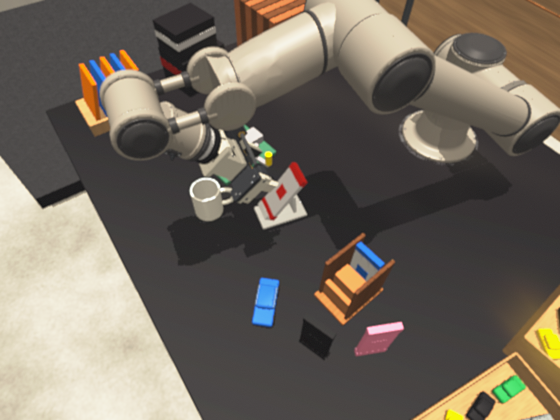

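Wrist view: plaque centred at column 285 and vertical in the image, midway between the fingers (about 183 and 383). One check of its centre on the slope plane before going in.

```bash
python3 - <<'E'
from h import *
c,im=load("w11")
o,d=ray(c,(285,163)); P0=seat+12*n
X=o+d*((P0-o)@n)/(d@n); e=X-seat; print("square centre: u",e@u,"ey",e@ey)
c2,_=load("w10"); 
b=[k for k in blobs(load("w10")[1],"red",100)]; print(tri([ray(c,(285,163)),ray(c2,b[2][0])]),"expected",seat+70*u+12*n)
R=etool(-45,ex,ey); g=seat+110*u+6*n; z=R[:,2]; delta(g+18.8*z,R)
E
```

```text
square centre: u 69.66726286369635 ey -2.032796277999905
(array([553.00813297, -29.45563063,  85.34955567]), np.float64(0.3705017821890811)) expected [554.35607996 -27.9250133   86.218     ]
shift cm [-7.71  1.47 -8.27] rot deg [0.2 0.3 0.1]
```

```bash
python3 -m inch '[-2,0.3,-2.1,0,0,0,1, -4,0.7,-4.2,0,0,0,1, -6,1,-6.4,0,0,0,1, -7.7,1.3,-8.3,0,0,0,1, -7.7,1.3,-8.3,0,0,0,1]'; python3 -m inch '[0,0,0,0,0,0,1, 0,0,0,0,0,0,0.4, 0,0,0,0,0,0,-0.2, 0,0,0,0,0,0,-1, 0,0,0,0,0,0,-1]'; python3 - <<'E'
from h import *
st(); R=etool(-45,ex,ey); g=seat+110*u+6*n; z=R[:,2]; delta(g+18.8*z,R)
snap("wrist","w12")
E
```

```text
time: 11.3
tool_pos: [512.4, -21.1, 102.9]
tcp_rot: [3.138, 0.781, -0.219]
contact_force: [0.6, -0.4, -0.9]
grip_width: 91.8
time: 11.8
tool_pos: [512.8, -21.1, 103.0]
tcp_rot: [3.138, 0.781, -0.219]
contact_force: [0.7, 1.0, 0.7]
grip_width: 64.8
t11.80 [512.8 -21.1 103. ] [ 3.1382  0.7806 -0.2192] F [0.7 1.  0.7] w64.8 q [-0.2   0.92  1.07  0.01  1.93  1.59]
shift cm [ 0.14  0.19 -0.08] rot deg [0.2 0.2 0.1]
```

View pics/w12.png

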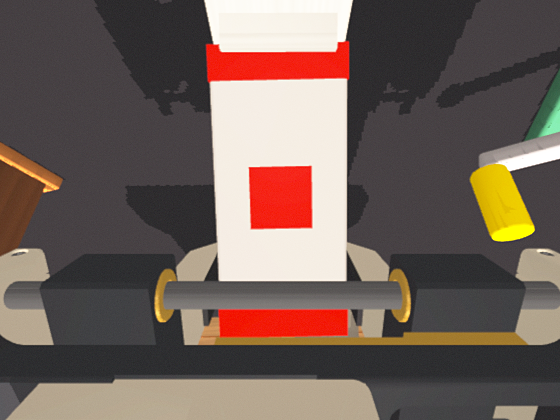

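```bash
python3 -m inch '[0,0,0,0,0,0,-1, 0,0,0,0,0,0,-1, -0.2,0,0.6,0,0,0,-1, -0.4,0,2,0,0,0,-1, -0.4,0,4.5,0,0,0,-1]'; python3 -m inch '[0,0,4,0,0,0,-1, 0,0,8,0,0,0,-1, 0,0,10,0,0,0,-1, 0,0,11,0,0,0,-1, 0,0,11,0,0,0,-1]'; python3 - <<'E'
from h import *
st(); c,im,_=snap("wrist","w13"); 
for k in ["red"]: print(k,[(a.tolist(),b.tolist()) for a,b in blobs(im,k,100)])
R=etool(10,px,pyv); z=R[:,2]
for x in (-65-150,): delta(pw(x,0,90)+18.8*z,R)
E
```

```text
time: 12.35
tool_pos: [507.8, -21.0, 148.2]
tcp_rot: [3.138, 0.784, -0.219]
contact_force: [0.6, -0.2, -1.4]
grip_width: 63.5
time: 12.85
tool_pos: [507.9, -21.0, 259.6]
tcp_rot: [3.138, 0.781, -0.219]
contact_force: [-0.4, 0.5, -1.5]
grip_width: 63.7
t12.85 [507.9 -21.  259.6] [ 3.138   0.7809 -0.2193] F [-0.4  0.5 -1.5] w63.7 q [-0.2   0.78  0.93  0.01  2.22  1.59]
red [([278.2, 60.5], [206, 41, 144, 42, 5291]), ([280.6, 196.7], [249, 166, 63, 63, 3819]), ([8.2, 237.4], [0, 229, 24, 17, 245]), ([282.7, 322.4], [218, 309, 130, 28, 3584])]
shift cm [-17.35 -27.41 -18.67] rot deg [ -2.2 -55.1  18.5]
```

View pics/w13.png

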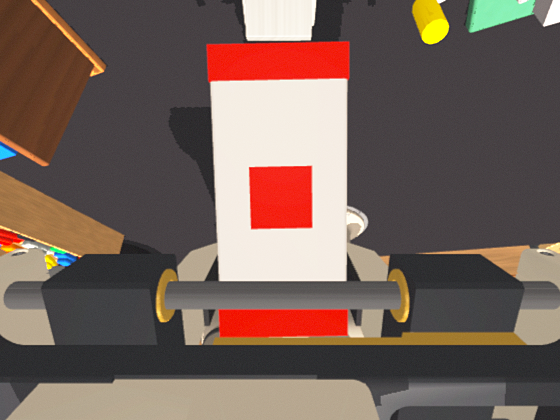

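The plaque is held at 63.7 mm with no slip: the red square hasn't moved in the image. Now I compute the plaque-in-hand transform from the grasp pose and the poses needed at the press.

```bash
cat >> h.py <<'E'
Rg=Ro.from_euler("xyz",[3.1382,.7806,-.2192]).as_matrix(); tg=np.array([512.8,-21.1,103.0])
Rp=np.column_stack([-u,ey,n])            # plaque axes at easel: lead dir, lateral, up normal
ct=Rg.T@(seat+70*u+6*n-2*ey-tg); Rt=Rg.T@Rp; ct[1]=0
def pose(cx,cy,cz,pitch=0,yaw=0): # tcp pose for plaque centre (press frame)
    Rw=np.column_stack([px,pyv,ez])@Ro.from_euler("zy",[yaw,-pitch],degrees=True).as_matrix()
    R=Rw@Rt.T; return pw(cx,cy,cz)-R@ct,R
def where():
    o=bot.get_obs(); R=Ro.from_euler("xyz",o["tcp_rot"]).as_matrix(); X=np.column_stack([px,pyv,ez]).T
    Rw=X@R@Rt; print("plaque in press:",(X@(o["tool_pos"]+R@ct-PO)).round(1),"pitch/yaw/roll",np.degrees([np.arcsin(Rw[2,0]),np.arctan2(Rw[1,0],Rw[0,0]),np.arcsin(Rw[2,1])]).round(2))
E
python3 - <<'E'
from h import *
print(ct,np.round(Rt,3)); where()
delta(*pose(-160,0,150)); delta(*pose(-160,0,49))
E
```

```text
[ 40.62144945   0.         -11.76699969] [[ 0.984 -0.003  0.178]
 [-0.003 -1.    -0.   ]
 [ 0.178 -0.    -0.984]]
plaque in press: [ 31.1 236.3 237.8] pitch/yaw/roll [-5.515e+01 -1.987e+01 -1.000e-02]
shift cm [-15.98 -27.22 -12.7 ] rot deg [ -2.3 -55.4  18.3]
shift cm [-15.98 -27.22 -22.8 ] rot deg [ -2.3 -55.4  18.3]
```

```bash
python3 -m inch '[-2,-2.5,0,-0.3,-7,2.3,-1, -4.5,-6,0,-0.6,-14,4.6,-1, -7,-10,0,-0.9,-21,7,-1, -9.5,-14,-0.5,-1.2,-28,9.3,-1, -12,-18,-1.5,-1.5,-35,11.6,-1]'; python3 - <<'E'
from h import *
st();where();delta(*pose(-160,0,150)); delta(*pose(-160,0,49))
E
```

```text
time: 13.4
tool_pos: [386.5, -201.9, 242.4]
tcp_rot: [-3.105, 0.17, 0.013]
contact_force: [0.5, -1.1, -0.1]
grip_width: 63.9
t13.40 [ 386.5 -201.9  242.4] [-3.105   0.1702  0.0127] F [ 0.5 -1.1 -0.1] w63.9 q [-0.61  0.27  1.6  -0.07  1.43  0.97]
plaque in press: [-106.    80.1  247.1] pitch/yaw/roll [-19.99  -6.23   2.11]
shift cm [ -3.86  -9.13 -11.12] rot deg [ -0.7 -20.1   6.6]
shift cm [ -3.86  -9.13 -21.22] rot deg [ -0.7 -20.1   6.6]
```

```bash
python3 -m inch '[-1.3,-3,-2,-0.2,-7,2.2,-1, -2.7,-6,-5,-0.5,-14,4.4,-1, -3.9,-9.1,-9,-0.7,-20.1,6.6,-1, -3.9,-9.1,-12.5,-0.7,-20.1,6.6,-1, -3.9,-9.1,-12.5,-0.7,-20.1,6.6,-1]'; python3 - <<'E'
from h import *
st();where();delta(*pose(-160,0,55))
E
```

```text
time: 13.9
tool_pos: [343.5, -290.2, 112.4]
tcp_rot: [-3.13, -0.173, 0.123]
contact_force: [-0.5, 0.6, 0.0]
grip_width: 64.2
t13.90 [ 343.5 -290.2  112.4] [-3.1301 -0.1727  0.1234] F [-0.5  0.6  0. ] w64.2 q [-0.99  0.3   1.97  0.22  0.81  0.31]
plaque in press: [-163.9    3.2  131. ] pitch/yaw/roll [-0.35 -0.18  0.63]
shift cm [ 0.44 -0.29 -7.63] rot deg [-0.6 -0.4  0.2]
```

```bash
python3 -m inch '[0.2,-0.15,-2.5,-0.3,-0.2,0.1,-1, 0.4,-0.3,-5,-0.6,-0.4,0.2,-1, 0.44,-0.3,-7.6,-0.6,-0.4,0.2,-1, 0.44,-0.3,-7.6,-0.6,-0.4,0.2,-1, 0.44,-0.3,-7.6,-0.6,-0.4,0.2,-1]'; python3 - <<'E'
from h import *
st();where();delta(*pose(-120,0,50))
c,im,_=snap("wrist","w14"); s,im2,_=snap("scene","s14"); t,im3,_=snap("top","t14")
cv2.imwrite("pics/c14.png",np.hstack([cv2.resize(im2[90:210,170:310,::-1],(400,343)),cv2.resize(im3[170:290,330:470,::-1],(400,343))]))
E
```

```text
time: 14.4
tool_pos: [348.7, -292.8, 37.2]
tcp_rot: [-3.141, -0.178, 0.13]
contact_force: [0.0, -1.5, 0.1]
grip_width: 63.7
t14.40 [ 348.7 -292.8   37.2] [-3.1406 -0.1781  0.1301] F [ 0.  -1.5  0.1] w63.7 q [-0.98  0.45  2.04  0.29  0.6   0.23]
plaque in press: [-159.2    0.3   56. ] pitch/yaw/roll [-0.04  0.1   0.04]
shift cm [ 3.89  0.49 -0.6 ] rot deg [-0.  -0.  -0.1]
```

View pics/w14.png

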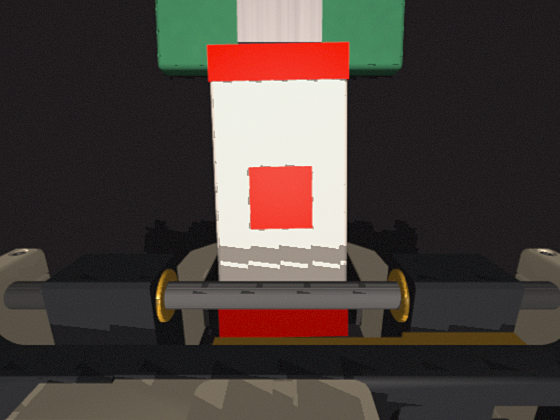

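View pics/c14.png

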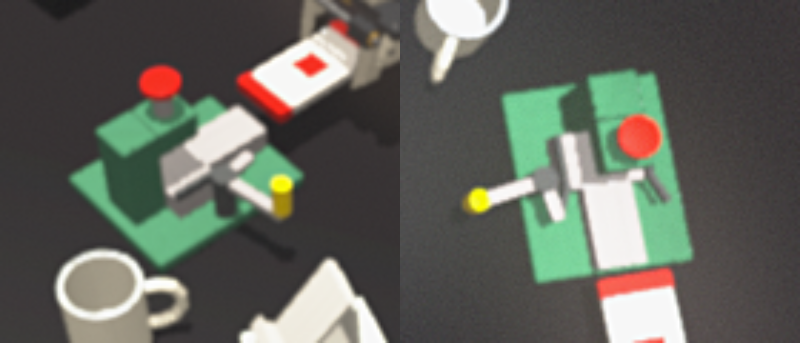

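Aligned: plaque's leading edge centred at column 278.5, bed at 279.5, same heading. Sliding in just above the bed.

```bash
python3 -m inch '[1.5,0.2,-0.2,0,0,0,-1, 3,0.4,-0.4,0,0,0,-1, 4.5,0.55,-0.6,0,0,0,-1, 6,0.75,-0.7,0,0,0,-1, 6,0.75,-0.7,0,0,0,-1]'; python3 - <<'E'
from h import *
st();where();delta(*pose(-70,0,48.5)); snap("wrist","w15")
E
```

```text
time: 15.05
tool_pos: [410.6, -286.7, 32.2]
tcp_rot: [3.137, -0.181, 0.132]
contact_force: [0.3, -0.1, -1.7]
grip_width: 63.9
t15.05 [ 410.6 -286.7   32.2] [ 3.1369 -0.1813  0.1319] F [ 0.3 -0.1 -1.7] w63.9 q [-0.86  0.5   1.94  0.26  0.61  0.37]
plaque in press: [-97.   -1.6  51.1] pitch/yaw/roll [ 0.14  0.15 -0.28]
shift cm [ 2.65  0.53 -0.25] rot deg [ 0.3  0.2 -0.1]
```

View pics/w15.png

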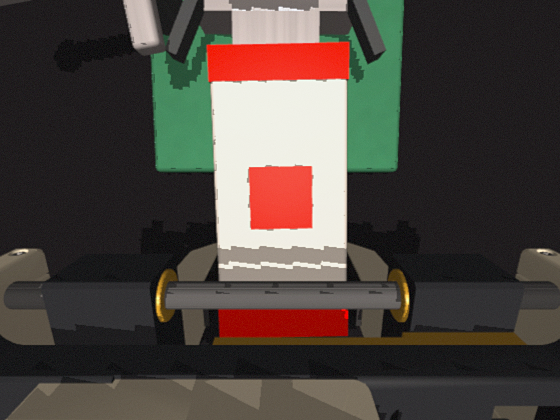

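```bash
python3 -m inch '[0.6,0.25,-0.1,0.1,0.1,0,-1, 1.6,0.4,-0.2,0.3,0.2,-0.1,-1, 2.65,0.53,-0.25,0.3,0.2,-0.1,-1, 3.8,0.68,-0.3,0.3,0.2,-0.1,-1, 4.5,0.77,-0.3,0.3,0.2,-0.1,-1]'; python3 - <<'E'
from h import *
st();where();delta(*pose(-35,0,47.5)); snap("wrist","w16")
E
```

```text
time: 15.6
tool_pos: [455.8, -278.6, 28.9]
tcp_rot: [-3.14, -0.178, 0.13]
contact_force: [-0.5, -0.1, -1.8]
grip_width: 63.9
t15.60 [ 455.8 -278.6   28.9] [-3.1398 -0.178   0.1295] F [-0.5 -0.1 -1.8] w63.9 q [-0.78  0.55  1.85  0.24  0.64  0.48]
plaque in press: [-51.1   0.3  47.7] pitch/yaw/roll [-0.05  0.07  0.08]
shift cm [ 1.6   0.18 -0.02] rot deg [-0.1 -0.1 -0.1]
```

View pics/w16.png

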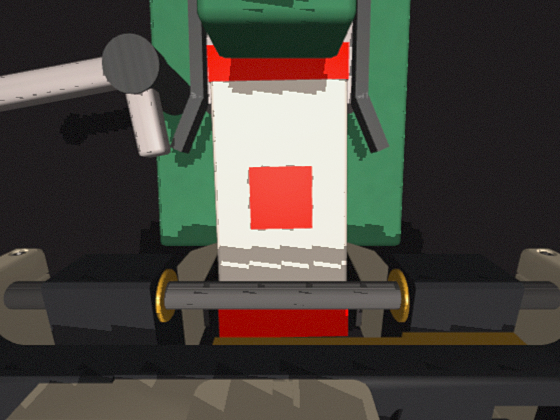

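The plaque is between the rails (200–356) and centred. Continuing in and then down until contact.

```bash
python3 -m inch '[0.6,0.08,0,0,0,0,-1, 1.2,0.15,0,0,0,0,-1, 1.8,0.23,0,0,0,0,-1, 2.2,0.28,-0.1,0,0,0,-1, 2.2,0.28,-0.2,0,0,0,-1]'; python3 - <<'E'
from h import *
st();where()
E
```

```text
time: 16.15
tool_pos: [479.5, -275.8, 27.7]
tcp_rot: [-3.141, -0.18, 0.13]
contact_force: [-0.2, 4.1, 13.6]
grip_width: 63.8
t16.15 [ 479.5 -275.8   27.7] [-3.141  -0.1799  0.1303] F [-0.2  4.1 13.6] w63.8 q [-0.74  0.58  1.81  0.23  0.66  0.53]
plaque in press: [-27.3  -0.   46.6] pitch/yaw/roll [0.06 0.1  0.01]
```

Touched the bed (13.6 N up). Easing that and pushing forward against the stop.

```bash
python3 -m inch '[0.1,0.01,0.05,0,0,0,-1, 0.2,0.03,0.05,0,0,0,-1, 0.3,0.04,0.05,0,0,0,-1, 0.3,0.04,0.05,0,0,0,-1, 0.3,0.04,0.05,0,0,0,-1]'; python3 - <<'E'
from h import *
st();where()
E
```

```text
time: 16.65
tool_pos: [482.4, -275.4, 28.1]
tcp_rot: [-3.141, -0.18, 0.13]
contact_force: [-0.5, 0.2, -1.3]
grip_width: 63.7
t16.65 [ 482.4 -275.4   28.1] [-3.1408 -0.1797  0.1301] F [-0.5  0.2 -1.3] w63.7 q [-0.74  0.58  1.8   0.22  0.66  0.53]
plaque in press: [-24.4  -0.   46.9] pitch/yaw/roll [0.05 0.1  0.03]
```

```bash
python3 -m inch '[0.1,0.01,0,0,0,0,-1, 0.2,0.03,0,0,0,0,-1, 0.3,0.04,0,0,0,0,-1, 0.3,0.04,0,0,0,0,-1, 0.3,0.04,0,0,0,0,-1]'; python3 - <<'E'
from h import *
st();where()
E
```

```text
time: 17.15
tool_pos: [482.5, -275.2, 27.8]
tcp_rot: [-3.139, -0.175, 0.13]
contact_force: [-16.5, -3.7, 7.3]
grip_width: 63.7
t17.15 [ 482.5 -275.2   27.8] [-3.139  -0.1755  0.1298] F [-16.5  -3.7   7.3] w63.7 q [-0.73  0.58  1.8   0.22  0.67  0.54]
plaque in press: [-24.1   0.2  46.5] pitch/yaw/roll [-0.2   0.09  0.13]
```

Stop contact: 16.5 N back along −x at a computed plaque x of −24.1. It is home, so I release with a modest opening and retract upward.

```bash
python3 -m inch '[-0.15,-0.02,0,0,0,0,-1, -0.15,-0.02,0,0,0,0,0.3, -0.15,-0.02,0,0,0,0,0.7, -0.15,-0.02,0,0,0,0,0.7, -0.15,-0.02,0,0,0,0,0.7]'; python3 -m inch '[-0.3,0,2,0,0,0,0.7, -1,0,5,0,0,0,0.7, -2,0,8.5,0,0,0,0.7, -3,0,12,0,0,0,0.7, -4,0,16,0,0,0,0.7]';  python3 - <<'E'
from h import *
st(); c,im,_=snap("wrist","w17")
E
```

```text
time: 17.65
tool_pos: [481.4, -275.3, 27.8]
tcp_rot: [-3.139, -0.176, 0.13]
contact_force: [0.3, -0.2, 0.5]
grip_width: 77.4
time: 18.15
tool_pos: [440.7, -274.8, 188.7]
tcp_rot: [-3.138, -0.175, 0.13]
contact_force: [1.3, -0.8, 0.5]
grip_width: 77.8
t18.15 [ 440.7 -274.8  188.7] [-3.1383 -0.175   0.1302] F [ 1.3 -0.8  0.5] w77.8 q [-0.79  0.3   1.71  0.17  1.03  0.57]
```

View pics/w17.png

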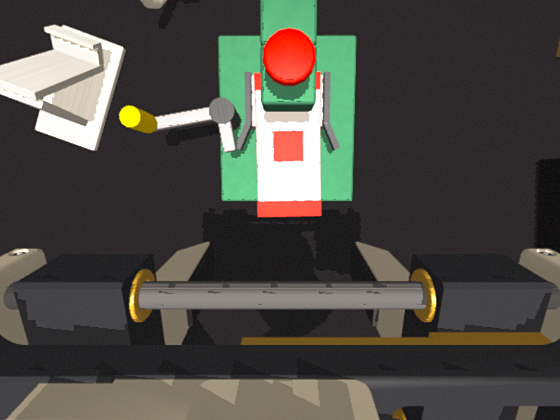

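The plaque lies flat on the bed (square at (288,146)), with its trailing edge at row 216. Checking its position numerically and measuring the knob for the clamp.

```bash
python3 - <<'E'
from h import *
c,im=load("w17"); X=np.column_stack([px,pyv,ez]).T
m=mask(im,"red"); cs,_=cv2.findContours(m,cv2.RETR_EXTERNAL,cv2.CHAIN_APPROX_NONE)
for q in cs:
    if cv2.contourArea(q)>300:
        r=cv2.minAreaRect(q); 
        print(np.round(r[0]),[(X@(onz(c,p,52)-PO)).round(1)[:2].tolist() for p in cv2.boxPoints(r)],(X@(onz(c,r[0],52)-PO)).round(1))
c2,im2=load("w16")
b=blobs(im,"yellow",50); print(b)
T,ti=load("t14"); bt=blobs(ti,"yellow",20); print([x[0] for x in bt])
S,si=load("s14"); print([x[0] for x in blobs(si,"yellow",20)])
# knob top in wrist: left ellipse centre
k=(130,116)
print("knob top at z102",X@(onz(c,k,102)-PO))
kp=X@(onz(c,k,102)-PO); d=kp[:2]-[5,62]; print("r",np.hypot(*d),"angle",np.arctan2(-d[0],d[1]))
E
python3 - <<'E'
import cv2
i=cv2.imread("pics/w17.png"); cv2.imwrite("pics/w17c.png",cv2.resize(i[60:230,100:350],None,fx=3,fy=3,interpolation=cv2.INTER_CUBIC))
E
```

```text
[289. 209.] [[-82.3, 30.4], [-82.3, -34.4], [-98.7, -34.6], [-98.6, 30.6]] [-90.5  -2.   52. ]
[288. 146.] [[-13.0, 12.9], [-13.0, -14.7], [-41.3, -14.9], [-41.3, 13.1]] [-27.1  -0.9  52. ]
[289.  56.] [[82.8, 23.0], [82.7, -26.4], [30.6, -27.0], [30.7, 23.5]] [57.  -1.7 52. ]
[(array([137.1, 119.1]), array([119, 105,  38,  28, 734], dtype=int32))]
[array([ 83.3, 217.6]), array([356.5, 239.9]), array([ 73. , 329.6]), array([ 21.5, 417.4])]
[array([268.3, 158.2]), array([549.5, 342.1]), array([453.1, 415.3])]
knob top at z102 [ -7.93016142 129.75387896 102.        ]
r 68.97664233774626 angle 0.1885727130042387
```

View pics/w17c.png

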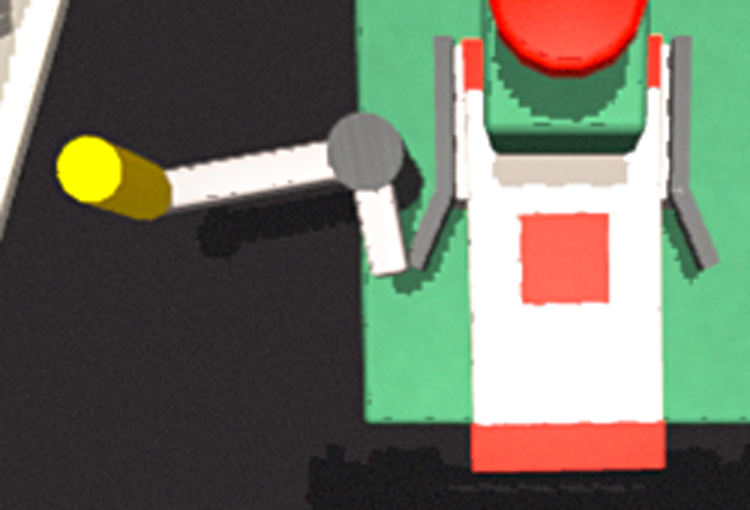

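Measured plaque: centre x about −27 (±2), y about −1 to −2, square. The crop shows its leading end about 1 mm short of the rail ends, because I unloaded before opening. I'll nudge its end with closed fingers to be sure, then do the clamp (knob at angle about 0.19).

```bash
python3 - <<'E'
from h import *
R=etool(0,px,pyv)
delta(pw(-130,0,120),R);delta(pw(-130,0,42),R);delta(pw(-105,0,42),R)
E
```

```text
shift cm [-2.7  -0.74 -7.57] rot deg [-1.1 10.3  0. ]
shift cm [ -2.7   -0.74 -15.37] rot deg [-1.1 10.3  0. ]
shift cm [ -0.22  -0.41 -15.37] rot deg [-1.1 10.3  0. ]
```

```bash
python3 -m inch '[-1.3,-0.4,-1,-0.5,5,0,-1, -2.7,-0.7,-3.5,-1.1,10.3,0,-1, -2.7,-0.74,-7.5,-1.1,10.3,0,-1, -2.7,-0.74,-11,-1.1,10.3,0,-1, -2.7,-0.74,-14,-1.1,10.3,0,-1]'; python3 - <<'E'
from h import *
st(); R=etool(0,px,pyv)
X=np.column_stack([px,pyv,ez]).T; print("press",X@(bot.get_obs()["tool_pos"]-PO))
delta(pw(-108,0,42),R)
E
```

```text
time: 18.7
tool_pos: [415.2, -283.9, 53.9]
tcp_rot: [3.141, -0.001, 0.132]
contact_force: [0.0, -0.1, 0.1]
grip_width: 42.5
t18.70 [ 415.2 -283.9   53.9] [ 3.1412e+00 -5.0000e-04  1.3160e-01] F [ 0.  -0.1  0.1] w42.5 q [-0.75  0.51  1.8   0.    0.83  0.69]
press [-130.00374499    0.53254227   53.93834192]
shift cm [ 2.19  0.24 -1.19] rot deg [0. 0. 0.]
```

```bash
python3 -m inch '[0,0,-0.6,0,0,0,-1, 0,0,-1.2,0,0,0,-1, 0.4,0,-1.2,0,0,0,-1, 0.9,0.1,-1.2,0,0,0,-1, 1.5,0.2,-1.2,0,0,0,-1]'; python3 -m inch '[0.2,0,0,0,0,0,-1, 0.4,0.05,0,0,0,0,-1, 0.6,0.08,0,0,0,0,-1, 0.8,0.1,0,0,0,0,-1, 0.8,0.1,0,0,0,0,-1]'; python3 - <<'E'
from h import *
st()
X=np.column_stack([px,pyv,ez]).T; print("press",X@(bot.get_obs()["tool_pos"]-PO))
E
```

```text
time: 19.2
tool_pos: [431.4, -282.4, 43.3]
tcp_rot: [3.139, -0.002, 0.132]
contact_force: [0.2, 0.4, 0.8]
grip_width: 3.3
time: 19.7
tool_pos: [439.0, -281.3, 43.2]
tcp_rot: [3.14, -0.001, 0.132]
contact_force: [-2.6, -0.0, 0.6]
grip_width: 0.6
t19.70 [ 439.  -281.3   43.2] [ 3.1396e+00 -1.5000e-03  1.3180e-01] F [-2.6 -0.   0.6] w0.6 q [-0.72  0.56  1.76 -0.    0.82  0.72]
press [-1.06024206e+02 -6.44460874e-02  4.32206239e+01]
```

```bash
python3 -m inch '[0.1,0.01,0,0,0,0,-1, 0.2,0.03,0,0,0,0,-1, 0.3,0.04,0,0,0,0,-1, 0.3,0.04,0,0,0,0,-1, 0.3,0.04,0,0,0,0,-1]'; python3 - <<'E'
from h import *
st()
X=np.column_stack([px,pyv,ez]).T; print("press",X@(bot.get_obs()["tool_pos"]-PO))
E
```

```text
time: 20.2
tool_pos: [439.3, -281.0, 43.2]
tcp_rot: [3.141, 0.004, 0.132]
contact_force: [-13.2, -3.0, 7.9]
grip_width: 0.3
t20.20 [ 439.3 -281.    43.2] [3.1412 0.0036 0.1323] F [-13.2  -3.    7.9] w0.3 q [-0.71  0.56  1.75 -0.    0.83  0.73]
press [-105.71295035    0.1816911    43.17722449]
```

Firm stop with no further travel: the plaque is fully home. Backing off, rising, and going to the +x side of the knob.

```bash
python3 -m inch '[-1,-0.1,0,0,0,0,-1, -2,-0.2,2,0,0,0,-1, -1.5,1,6,0,0,0,-1, 0,4,10,0,0,0,-1, 2,7.5,13,0,0,0,-1]'; python3 - <<'E'
from h import *
st(); R=etool(0,px,pyv)
delta(pw(28,131,170),R); delta(pw(28,131,75),R)
E
```

```text
time: 20.7
tool_pos: [458.5, -207.9, 173.8]
tcp_rot: [3.14, 0.002, 0.129]
contact_force: [0.9, -0.3, 0.3]
grip_width: -0.2
t20.70 [ 458.5 -207.9  173.8] [3.1399e+00 1.6000e-03 1.2930e-01] F [ 0.9 -0.3  0.3] w-0.2 q [-0.58  0.35  1.66 -0.    1.12  0.87]
shift cm [ 9.61  7.41 -0.38] rot deg [ 0.1 -0.1  0.1]
shift cm [ 9.61  7.41 -9.88] rot deg [ 0.1 -0.1  0.1]
```

```bash
python3 -m inch '[2.5,2,0,0,0,0,-1, 5.5,4.5,0,0,0,0,-1, 8.5,6.7,0,0,0,0,-1, 9.6,7.4,-1,0,0,0,-1, 9.6,7.4,-3.5,0,0,0,-1]'; python3 - <<'E'
from h import *
st(); R=etool(0,px,pyv)
delta(pw(28,131,75),R); snap("wrist","w18")
E
```

```text
time: 21.2
tool_pos: [557.0, -133.2, 139.7]
tcp_rot: [3.138, -0.003, 0.132]
contact_force: [-1.3, -0.4, -0.4]
grip_width: 0.3
t21.20 [ 557.  -133.2  139.7] [ 3.1378 -0.0033  0.1318] F [-1.3 -0.4 -0.4] w0.3 q [-0.37  0.51  1.52 -0.    1.11  1.07]
shift cm [-0.24 -0.06 -6.47] rot deg [0.2 0.2 0. ]
```

View pics/w18.png

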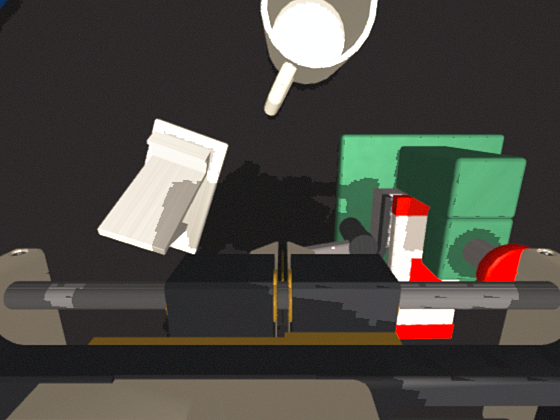

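The mug and easel are well clear. Descending beside the knob, then pushing it in −x.

```bash
python3 -m inch '[-0.2,-0.05,-2.5,0,0,0,-1, -0.2,-0.05,-5,0,0,0,-1, -0.2,-0.05,-6.4,0,0,0,-1, -0.2,-0.05,-6.4,0,0,0,-1, -0.2,-0.05,-6.4,0,0,0,-1]'; python3 -m inch '[-0.8,-0.1,0,0,0,0,-1, -1.6,-0.2,0,0,0,0,-1, -2.4,-0.45,0,0,0,0,-1, -3.2,-0.8,0,0,0,0,-1, -4,-1.3,0,0,0,0,-1]'; python3 - <<'E'
from h import *
st(); 
X=np.column_stack([px,pyv,ez]).T; print("press",X@(bot.get_obs()["tool_pos"]-PO))
snap("scene","s19"); c,im=load("s19"); cv2.imwrite("pics/c19.png",cv2.resize(im[90:210,170:310,::-1],(700,600)))
E
```

```text
time: 21.75
tool_pos: [550.9, -133.8, 70.3]
tcp_rot: [-3.141, 0.006, 0.13]
contact_force: [0.6, -0.4, 0.6]
grip_width: 0.4
time: 22.25
tool_pos: [510.6, -147.3, 70.9]
tcp_rot: [-3.141, 0.005, 0.13]
contact_force: [2.6, -2.4, -0.2]
grip_width: 0.3
t22.25 [ 510.6 -147.3   70.9] [-3.1415  0.0048  0.1302] F [ 2.6 -2.4 -0.2] w0.3 q [-0.42  0.53  1.7  -0.    0.91  1.02]
press [-17.40328389 123.30630082  70.87998462]
```

View pics/c19.png

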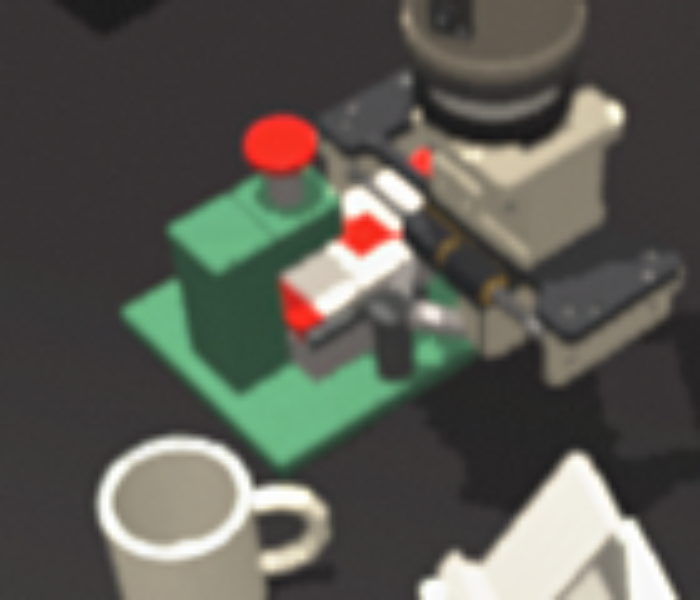

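The bar is swinging. A bit more in −x, then round to the knob's +y side.

```bash
python3 -m inch '[-0.6,-0.3,0,0,0,0,-1, -1,-0.6,0,0,0,0,-1, -0.6,0.9,0,0,0,0,-1, -0.9,3.2,0,0,0,0,-1, -3.7,2.8,0,0,0,0,-1]'; python3 - <<'E'
from h import *
st(); 
X=np.column_stack([px,pyv,ez]).T; print("press",X@(bot.get_obs()["tool_pos"]-PO))
c,im,_=snap("wrist","w20"); snap("top","t20")
c,im=load("t20"); cv2.imwrite("pics/c20.png",cv2.resize(im[170:290,320:460,::-1],(700,600)))
E
```

```text
time: 22.8
tool_pos: [473.0, -117.1, 70.2]
tcp_rot: [-3.14, 0.007, 0.133]
contact_force: [-0.0, -1.2, -0.2]
grip_width: 0.8
t22.80 [ 473.  -117.1   70.2] [-3.1398  0.0067  0.1325] F [-0.  -1.2 -0.2] w0.8 q [-0.4   0.47  1.82 -0.    0.86  1.04]
press [-50.75947858 158.191698    70.22779786]
```

View pics/w20.png

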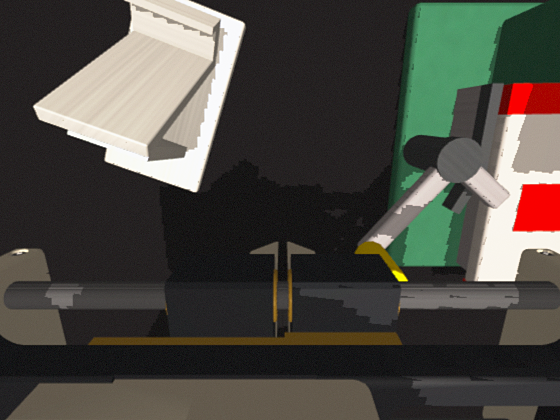

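View pics/c20.png

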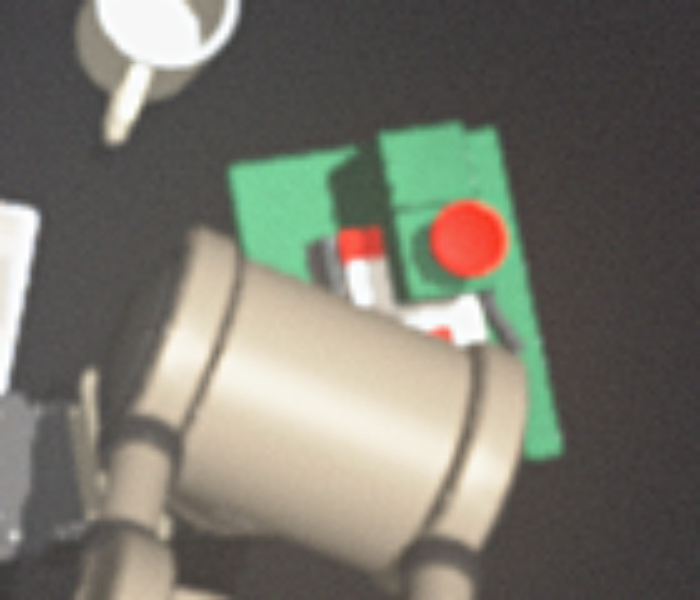

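The bar is now at roughly 45–50°. Pushing in −y towards the closed stop.

```bash
python3 -m inch '[0.2,-1.8,0,0,0,0,-1, 0,-3.2,0,0,0,0,-1, -0.2,-4.5,0,0,0,0,-1, -0.4,-5.6,0,0,0,0,-1, -0.5,-6.2,0,0,0,0,-1]'; python3 - <<'E'
from h import *
st(); 
X=np.column_stack([px,pyv,ez]).T; print("press",X@(bot.get_obs()["tool_pos"]-PO))
c,im,_=snap("wrist","w21")
E
```

```text
time: 23.4
tool_pos: [463.5, -181.1, 69.7]
tcp_rot: [-3.138, 0.012, 0.13]
contact_force: [0.6, 1.0, -1.3]
grip_width: 0.3
t23.40 [ 463.5 -181.1   69.7] [-3.138   0.0119  0.1296] F [ 0.6  1.  -1.3] w0.3 q [-0.52  0.49  1.79 -0.01  0.87  0.92]
press [-68.53037274  96.04406973  69.65661191]
```

View pics/w21.png

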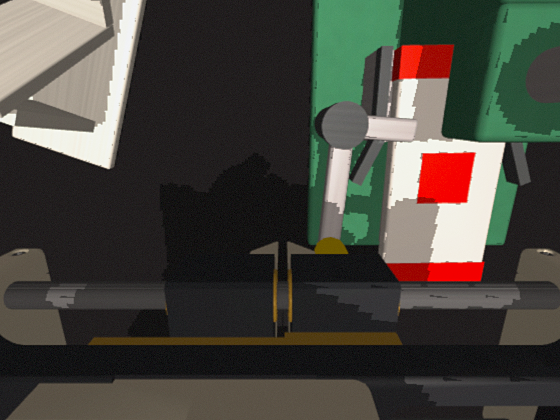

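The toe is over the plaque and the handle nearly points to −x. Slow final push to the stop.

```bash
python3 -m inch '[0.2,-0.3,0,0,0,0,-1, 0.3,-0.6,0,0,0,0,-1, 0.3,-0.9,0,0,0,0,-1, 0.3,-1.1,0,0,0,0,-1, 0.3,-1.1,0,0,0,0,-1]'; python3 - <<'E'
from h import *
st(); 
X=np.column_stack([px,pyv,ez]).T; print("press",X@(bot.get_obs()["tool_pos"]-PO))
E
```

```text
time: 23.95
tool_pos: [466.0, -186.8, 69.7]
tcp_rot: [-3.129, 0.013, 0.129]
contact_force: [0.9, 26.0, 9.9]
grip_width: 0.3
t23.95 [ 466.  -186.8   69.7] [-3.129   0.0131  0.1293] F [ 0.9 26.   9.9] w0.3 q [-0.54  0.5   1.77  0.    0.89  0.9 ]
press [-66.88041633  90.06984762  69.68552156]
```

Hard stop (26 N) exactly where the closed position was predicted (y ≈ 90). Retreating and going above the plunger.

```bash
python3 -m inch '[0,1,0,0,0,0,-1, -0.2,2.5,1,0,0,0,-1, -0.2,3,5,0,0,0,-1, 0,2.5,9,0,0,0,-1, 0,2,13,0,0,0,-1]'; python3 - <<'E'
from h import *
st(); R=etool(0,px,pyv)
c,im,_=snap("wrist","w22")
delta(pw(23,0,185),R); delta(pw(23,0,152),R)
E
```

```text
time: 24.45
tool_pos: [466.1, -166.3, 202.1]
tcp_rot: [-3.13, 0.012, 0.13]
contact_force: [0.4, -0.7, 0.1]
grip_width: 0.2
t24.45 [ 466.1 -166.3  202.1] [-3.1303  0.0122  0.1304] F [ 0.4 -0.7  0.1] w0.2 q [-0.5   0.32  1.63  0.    1.21  0.94]
shift cm [ 9.79 -9.57 -2.37] rot deg [-0.2 -0.2  0.1]
shift cm [ 9.79 -9.57 -5.67] rot deg [-0.2 -0.2  0.1]
```

View pics/w22.png

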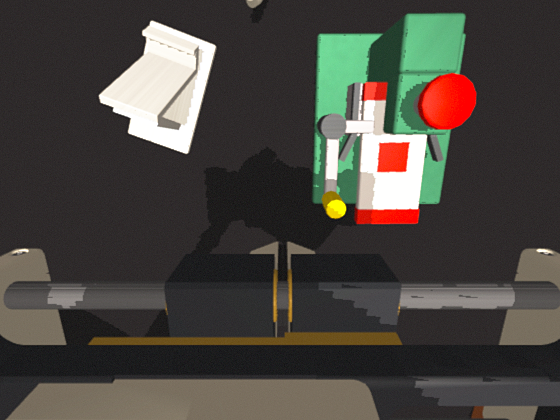

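The clamp looks closed: handle parallel to the plaque, toe over it, plaque still in place. Now a check of the angle, and the move above the plunger.

```bash
python3 - <<'E'
from h import *
c,im=load("w22"); X=np.column_stack([px,pyv,ez]).T
p=X@(onz(c,(333,125),65)-PO); k=X@(onz(c,(336,209),102)-PO); d=(k-p)[:2]; print(p,k,np.hypot(*d),np.arctan2(-d[0],d[1]))
d=k[:2]-[5,62]; print("from pivot",np.hypot(*d),np.arctan2(-d[0],d[1]))
m=mask(im,"red"); n_,lab,s,ctt=cv2.connectedComponentsWithStats(m); print("sq",X@(onz(c,ctt[lab[157,393]],52)-PO),"plunger",X@(onz(c,ctt[lab[100,447]],149)-PO))
E
python3 -m inch '[2.5,-2.4,0,0,0,0,-1, 5,-4.9,0,0,0,0,-1, 7.5,-7.4,0,0,0,0,-1, 9.8,-9.6,-1,0,0,0,-1, 9.8,-9.6,-3,0,0,0,-1]'; python3 - <<'E'
from h import *
st(); R=etool(0,px,pyv)
delta(pw(23,0,149),R)
E
```

```text
[ 5.55619304 62.62066273 65.        ] [-65.141554    62.07315592 102.        ] 70.69986704266913 1.5785405037247053
from pivot 70.14159214876472 1.5697533517305844
sq [-25.64832724  -0.53119142  52.        ] plunger [ 22.69473127   2.08669754 149.        ]
time: 25.0
tool_pos: [570.0, -267.7, 179.8]
tcp_rot: [3.141, -0.002, 0.128]
contact_force: [0.1, 0.4, -0.9]
grip_width: 0.5
t25.00 [ 570.  -267.7  179.8] [ 3.1408e+00 -1.7000e-03  1.2840e-01] F [ 0.1  0.4 -0.9] w0.5 q [-0.56  0.57  1.29  0.    1.28  0.88]
shift cm [-0.31  0.34 -3.08] rot deg [0.  0.1 0.2]
```

Clamp angle measured 1.57, plaque at (−25.6, −0.5). Pressing the plunger.

```bash
python3 -m inch '[-0.3,0.3,-1.5,0,0,0,-1, -0.3,0.3,-2.8,0,0,0,-1, -0.3,0.3,-3.7,0,0,0,-1, -0.3,0.3,-4.5,0,0,0,-1, -0.3,0.3,-5.2,0,0,0,-1]'; python3 -m inch '[0,0,-0.2,0,0,0,-1, 0,0,-0.4,0,0,0,-1, 0,0,-0.5,0,0,0,-1, 0,0,-0.6,0,0,0,-1, 0,0,-0.6,0,0,0,-1]'; python3 - <<'E'
from h import *
st()
E
```

```text
time: 25.5
tool_pos: [567.1, -264.5, 129.7]
tcp_rot: [3.14, -0.003, 0.129]
contact_force: [-4.7, 2.8, 12.0]
grip_width: 0.3
time: 26.0
tool_pos: [567.1, -264.5, 126.5]
tcp_rot: [3.138, -0.004, 0.129]
contact_force: [-5.7, 1.7, 13.3]
grip_width: 0.3
t26.00 [ 567.1 -264.5  126.5] [ 3.1377 -0.0039  0.1291] F [-5.7  1.7 13.3] w0.3 q [-0.56  0.61  1.37 -0.    1.16  0.88]
```

```bash
python3 -m inch '[0,0,-0.3,0,0,0,-1, 0,0,-0.5,0,0,0,-1, 0,0,-0.7,0,0,0,-1, 0,0,-0.7,0,0,0,-1, 0,0,-0.7,0,0,0,-1]'; python3 - <<'E'
from h import *
st()
E
```

```text
time: 26.5
tool_pos: [567.2, -264.5, 124.1]
tcp_rot: [3.135, -0.006, 0.13]
contact_force: [-9.4, 5.3, 22.4]
grip_width: 0.9
t26.50 [ 567.2 -264.5  124.1] [ 3.1349 -0.0061  0.1296] F [-9.4  5.3 22.4] w0.9 q [-0.56  0.61  1.38 -0.    1.15  0.88]
```

At z = 124.1, with 22 N against a bottom spring force of about 15 N, so it is bottomed. Holding another half second with slightly more push, then releasing.

```bash
python3 -m inch '[0,0,-0.6,0,0,0,-1, 0,0,-0.8,0,0,0,-1, 0,0,-0.8,0,0,0,-1, 0,0,-0.8,0,0,0,-1, 0,0,-0.8,0,0,0,-1]'; python3 -m inch '[0,0,-0.4,0,0,0,-1, 0,0,-0.4,0,0,0,-1, 0,0,-0.4,0,0,0,-1, 0,0,-0.4,0,0,0,-1, 0,0,-0.4,0,0,0,-1]'; python3 - <<'E'
from h import *
st()
c,im,_=snap("scene","s23"); cv2.imwrite("pics/c23.png",cv2.resize(im[90:210,170:310,::-1],(560,480)))
E
```

```text
time: 27.0
tool_pos: [567.4, -264.6, 123.9]
tcp_rot: [3.131, -0.01, 0.13]
contact_force: [-16.2, 7.7, 41.9]
grip_width: 0.4
time: 27.5
tool_pos: [567.2, -264.6, 124.1]
tcp_rot: [3.128, -0.011, 0.131]
contact_force: [-8.9, 4.4, 21.6]
grip_width: 1.0
t27.50 [ 567.2 -264.6  124.1] [ 3.1284 -0.0111  0.1308] F [-8.9  4.4 21.6] w1.0 q [-0.56  0.61  1.38 -0.    1.13  0.88]
```

View pics/c23.png

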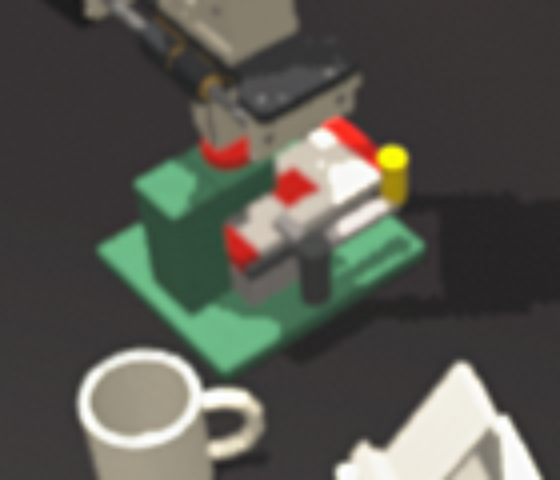

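No further travel at 42 N, and the button is down on the head. Releasing straight up and clear.

```bash
python3 -m inch '[0,0,1.5,0,0,0,-1, 0,0,3.5,0,0,0,-1, 0,0,6.5,0,0,0,-1, -2,0,10,0,0,0,-1, -6,0,13,0,0,0,-1]'; python3 -m inch '[-3,0,0,0,0,0,-1, -6,0,0,0,0,0,-1, -8,0,0,0,0,0,-1, -8,0,0,0,0,0,-1, -8,0,0,0,0,0,-1]'; python3 - <<'E'
from h import *
st(); X=np.column_stack([px,pyv,ez]).T
c,im,_=snap("wrist","w24"); s,si,_=snap("scene","s24")
print("wrist red",[(a.tolist(),b[4]) for a,b in blobs(im,"red",300)])
for nm,fn in (("scene0","s24"),):
    for col in ("blue","red","yellow"): print(col,[a[0].tolist() for a in blobs(load(nm)[1] if False else cv2.imread("pics/scene0.png")[:,:,::-1].copy(),col,100)],[a[0].tolist() for a in blobs(si,col,80)])
E
```

```text
time: 28.05
tool_pos: [508.3, -264.5, 255.8]
tcp_rot: [3.126, -0.013, 0.133]
contact_force: [0.0, -0.8, -0.5]
grip_width: 0.5
time: 28.55
tool_pos: [428.7, -264.6, 256.6]
tcp_rot: [3.125, -0.015, 0.132]
contact_force: [0.7, 0.2, -0.3]
grip_width: 0.3
t28.55 [ 428.7 -264.6  256.6] [ 3.1251 -0.0149  0.1321] F [ 0.7  0.2 -0.3] w0.3 q [-0.71  0.27  1.55  0.    1.31  0.73]
wrist red [([300.2, 43.5], np.int32(1718)), ([294.1, 111.4], np.int32(631)), ([294.5, 166.8], np.int32(734))]
blue [[369.3, 15.3], [120.6, 78.7], [100.2, 85.8], [369.7, 254.9], [265.1, 302.4]] [[369.3, 15.3], [120.6, 78.7], [100.2, 85.7], [369.7, 254.9], [265.1, 302.4]]
red [[225.8, 118.4], [349.8, 270.9]] [[225.7, 118.4]]
yellow [[549.4, 342.1], [453.2, 415.3]] [[268.1, 132.7], [549.5, 342.1], [453.2, 415.3]]
```

View pics/w24.png

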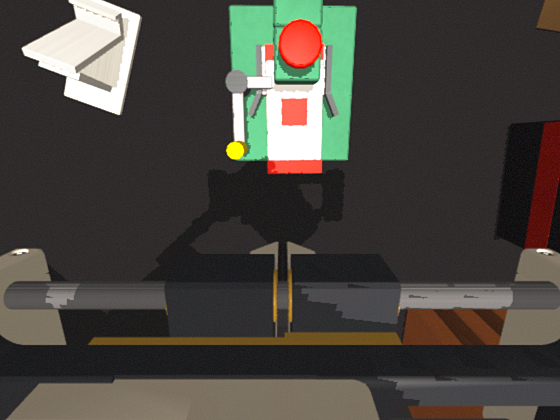

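View pics/s24.png

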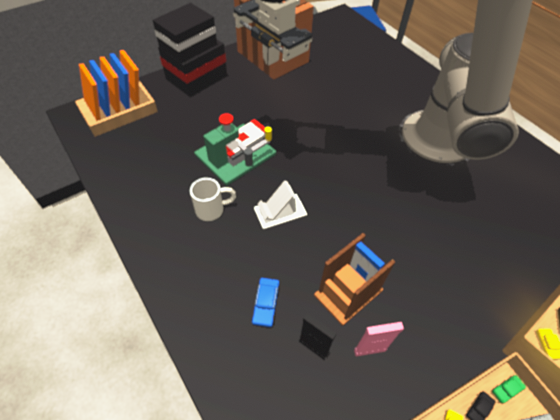

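The plunger is back up, at scene pixel (225.7,118.4) against (225.8,118.4) at the start. The clamp is closed, the plaque is in place, and the blue plaque, car and mug have not moved. The robot is clear of everything. One numeric check, then I hand in.

```bash
python3 - <<'E'
from h import *
c,im=load("w24"); X=np.column_stack([px,pyv,ez]).T
print("sq",X@(onz(c,(294.1,111.4),52)-PO)); k=X@(onz(c,(235.5,150.5),102)-PO); d=k[:2]-[5,62]; print("clamp",np.arctan2(-d[0],d[1]))
bot.close_job()
E
```

```text
sq [-25.70089218  -0.80655781  52.        ]
clamp 1.5828961017911298
the job is handed in; nothing more can be done
```

I loaded the red-banded plaque into the press, closed the clamp over it, pressed and released the plunger, and handed the job in at about 28.6 s. I rested the plaque on the easel to change grip. No verdict comes back, so the results below are my own measurements.

| Item | Last check |
|---|---|
| Plaque position | (−25.7, −0.8) mm in the press frame; the seat is (−25, 0) |
| Plaque height | not measured from two views at the end; the wrist view shows it flat, and it touched the bed at about 46.6 mm (seat 46) |
| Clamp | about 1.58 rad, at its closed stop (1.571) |
| Plunger | held at the bottom for about 1 s with no further travel at 42 N; back up at its starting pixel |
| Blue plaque and toy car | same pixels as at the start |
| Mug | unchanged in the picture; checked by eye only |
| Arm | clear of everything |

- **Easel tilt:** the wrist joint limit ruled out the easel's full 35° lean. I set the plaque down at 27° and it settled onto the slope by itself.
- **Plaque not quite home at first:** after I let go, one view put its centre at x = −27.1. I pushed its end firmly against the stop before closing the clamp.

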